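Turn the whisk round in its slanted holder

TASK

The whisk has been put away wire head down in its slanted bamboo tube, so it cannot dry. Pull it right out, turn it end for end, and put it back handle-down in the same tube: lower it gently until the handle stands on the bottom, without ramming it, and only then let go. Leave the paddle in the other tube and everything else on the ledge as they are.

Things in the scene. Friction and masses are not known exactly. Their poses are not given: they have to be found in the camera images.
- whisk_mid (a point): Mid-length of the steel whisk (195 mm long, 0.1 kg), on its centre line; +x runs from the handle's butt (x = -97.5 mm) to the wire head's tip (+97.5 mm). Handle: square bar 18 x 18 mm, faces square to y and z, up to x = +19 mm; beyond it the round wire head, 31 mm across at its widest. Lies about 28 mm outside the tube's mouth, head down or handle down alike.
- whisk_butt (a point): Centre of the flat end of the whisk's handle. At the start it is the upper end, sticking out slantwise: the head is down in the tube, 70 mm deep, and the whisk leans about 10 degrees flatter than the tube, its y axis level.
- whisk_tip (a point): Tip of the whisk's wire head.
- holder: The whisk's bamboo holder, fixed to the ledge: a foot board 130 x 75 x 12 mm carrying a round tube that slants up at 48 degrees above level towards the holder's own +x. Tube 44 mm across outside, 36 mm inside, 70 mm deep inside, 78 mm long outside. Origin on the ledge near the middle of the foot. It has a twin (rest), which holds a paddle.
- holder_mouth (a point): Centre of the tube's open end, on the tube's axis, 103 mm above the ledge.
- holder_floor (a point): Centre of the tube's inside bottom, on the tube's axis, 70 mm from the mouth. The line from here to the mouth is the way out.
- rest: Twin of the holder, same sizes, fixed to the ledge, with the paddle in it.
- paddle: Bamboo rice paddle, 209 mm long, rightly standing handle-down in the twin tube (rest); flat head 52 mm wide. Origin at about mid-length, +x towards the head.
- whisk: The whisk itself; origin and axes as point whisk_mid.
- plate: Bystander: cream ceramic plate, 200 mm across, 18 mm high. Origin at the centre of its underside.
- salt: Bystander: glass salt shaker with a steel cap, 42 mm across, 73 mm high. Origin at the centre of its underside.
- mug: Bystander: stainless steel mug, 80 mm across, 85 mm high, with a side handle. Origin at the centre of its underside.
- bowl: Bystander: ceramic rice bowl, 112 mm across, 55 mm high. Origin at the centre of its underside.
- sauce: Bystander: amber glass sauce bottle, 52 mm across, 135 mm high. Origin at the centre of its underside.
- tea_tin: Bystander: dark steel tea tin, 72 mm across, 95 mm high. Origin at the centre of its underside.
Things that resemble listed ones, but are neither listed nor needed, are in the scene too. Of the things like the whisk, leave any that is blue, green or purple; of the rest the larger one is meant.

How it is judged:
On the way, in this order (a step that is already met when the one before it is completed fails the run):
1. the whisk is right out of the tube, in the fingers (distance between each of whisk_tip, whisk_butt and holder_floor above 0.085 m and contact force between the fingers and whisk above 0.5 N), for 0.1 s.
2. the whisk stands handle-down on the bottom of its tube (butt within 14 mm of the centre of the tube's inside bottom), still in the fingers (distance between whisk_butt and holder_floor below 0.014 m and contact force between the fingers and whisk above 0.5 N), for 0.1 s.
At the end, for the whole second after the job is handed in: The whisk stands handle-down in the holder's tube, the centre of its butt within 14 mm of the centre of the tube's inside bottom and its wire head outside, released and at rest; the paddle, the other tube and all bystanders are where they were (within 30 mm) (distance between whisk_butt and holder_floor below 0.014 m and distance between whisk_tip and holder_floor above 0.17 m and linear speed of whisk below 0.02 m/s and contact force between the fingers and whisk below 0.05 N); the robot touches nothing.
It fails at once if the whisk is rammed or wedged in the holder (over 40 N) (contact force between whisk and holder above 40 N).
It fails at once if the paddle is moved by more than 30 mm (distance of paddle from where it was at the start of the episode above 0.03 m).
It fails at once if one of the other things on the ledge is moved by more than 30 mm (distance of any of plate, salt, mug, bowl, sauce, tea_tin from where it was at the start of the episode above 0.03 m).
It also fails if it takes over 51 s, if anything falls off the work surface, if the arm or the gripper's body presses on something with over 40 N, if the wrist force passes 120 N, or if a joint passes its speed limit or range.

ROBOT

A 6-joint arm with a two-finger parallel gripper is mounted at the origin on the work surface. World frame = base frame: x ahead of the robot, y to its left, z up, the work surface at z = 0. Lengths are in m, angles in rad, forces in N, time in s.
With the tool pointing down it reaches from about 0.375 to 0.975 m from the base axis. Payload 3.8 kg.
Tool frame: the origin (TCP) lies at the very end of the fingers, on their centre line; the grasp point (between the pads) lies 19 mm behind it (pinch_z is the distance from the TCP to the grasp point, in m); z points along the fingers, y is the direction in which the jaws open and shut (so a half turn about z gives the same grasp; the last joint's range is limited). The gripper opens to 85 mm and grips with 20 to 120 N. Pads are 22 mm wide; open, the fingers measure 114 mm over their backs; the gripper's body (76 mm by 85 mm) begins 54 mm behind the grasp point. The pads swing forward as they close: fully open they stand 13 mm farther back than shut.
Start: joints at [-1.298, 0.264, 1.604, -0, 1.274, -0.037], TCP at [0.206, -0.643, 0.21] pointing down, gripper open.
Joint ranges: [-2.63, 2.63], [-0.94, 2.18], [0.31, 2.57], [-1.31, 4.45], [0, 2.66], [-2.55, 2.55]. Speed limits (rad/s): [2.57, 2.57, 3.14, 3.14, 3.14, 3.14].

INTERFACE

Orientations are given as a unit quaternion [w, x, y, z].
In Python, from bench import * gives the robot as it stands. The module is installed in compiled form; this text tells all that it offers.
- The arm moves only by the shell command python3 -m jog 'ROWS'. ROWS is JSON, a list of rows, each a list of 5 numbers: the shift along the world's x, y, z in mm, then the turn about the world's z in degrees, then the opening, from 0 (shut) to 1 (fully open). A call has exactly 10 rows; each row is the pose to reach, as a shift and turn from the pose measured when the call began; what a row does not reach only later rows make up. A row lasts 1/12 s, in which the tool goes at most 41.7 mm and 7.16 degrees, less where a joint would pass 70% of its speed; a pose out of reach is approached as far as the arm can. A call with a gripper value outside its range is refused whole. The fingers move at their own pace and stop on an object; the grip force is fixed at half the most. Time passes only in rows, so rows that repeat a pose let the fingers close, or fill a call up. It gives the time, the measured TCP pose, the force and the opening at its end, in the units of the state.
- get_state(): the state, without advancing time (a new reading comes with each control period).
- camera(name): name is "side" or "top" or "wrist"; returns (picture, depth): 400x640x3 uint8, red, green, blue; 400x640 float32, m along the optical axis (not along the pixel's ray), 0 where there is no reading.
- get_calibration(name): a dict with "fx", "fy", "cx", "cy" (pixels), "extrinsics" (4x4, takes a point from camera to world coordinates); the wrist camera has in their place "mount" (4x4, takes a point from camera to tool coordinates, whose origin is the TCP and whose axes are the flange's). Camera axes: x right, y down, z forward; pixel columns grow to the right and rows downward; lengths in m; the calibration is good to about 2 mm. A picture is of the moment at which its call begins: read the wrist's pose just before it. get_calibration takes no time and is no camera call.
- sign_off(): hands the job in, once; it reports no verdict.
The state is a dict: "clock": time; "joint_positions": joint angles; "qd": joint speeds; "joint_efforts": joint torques, N m; "tool_pos": TCP position; "tool_rot": TCP orientation; "contact_force": force on the tool from outside, world axes, zero at the start; "ft_torque": the same for the moment, N m; "grip_width": finger opening in m.
Only numpy, scipy, OpenCV 4.12 (cv2) and the standard library are available. Lean on these libraries where they do the work, as an engineer would, in place of code of your own. Each camera call takes 0.05 s, during which the arm holds its last target.

## Working session

There is one attempt and no reset: what is moved stays moved. The work goes in short steps, Python scripts to look and compute and a shell command to move; the robot and the scene stay as the last step left them, time stands still between calls to the robot, and variables do not carry over. Pictures are saved under pics/ and viewed, and the job is handed in when it is done.

```bash
mkdir -p pics; cat > h.py <<'E'
from bench import *
import numpy as np, cv2
from scipy.spatial.transform import Rotation as R
def snap(n,f):
    p,d=camera(n); np.savez(f'pics/{f}.npz',p=p,d=d); cv2.imwrite(f'pics/{f}.png',p[:,:,::-1]); return p,d
def P(n,d,u,v,z=None):
    c=get_calibration(n); z=d[int(round(v)),int(round(u))] if z is None else z
    return (c['extrinsics']@np.array([(u-c['cx'])/c['fx']*z,(v-c['cy'])/c['fy']*z,z,1]))[:3]
def ray(n,u,v):
    c=get_calibration(n);E=c['extrinsics'];return E[:3,3],E[:3,:3]@np.array([(u-c['cx'])/c['fx'],(v-c['cy'])/c['fy'],1])
def onz(n,u,v,z):
    o,r=ray(n,u,v);return o+r*(z-o[2])/r[2]
E
python3 - <<'E'
from h import *
snap('top','top0');snap('side','side0')
for n in('top','side'):
    c=get_calibration(n);print(n,c['fx'],c['cx'],c['cy'],np.round(c['extrinsics'],3).tolist())
print(get_state())
E
```

```text
top 450.37260222139787 317.4212108026098 200.9099724360212 [[-0.031, -0.993, 0.113, 0.381], [-0.999, 0.033, 0.015, 0.108], [-0.018, -0.113, -0.993, 1.337], [0.0, 0.0, 0.0, 1.0]]
side 445.5043321919305 320.08425025166065 197.76044680067443 [[-0.844, -0.361, 0.396, -0.027], [-0.536, 0.55, -0.64, 0.935], [0.013, -0.753, -0.658, 0.965], [0.0, 0.0, 0.0, 1.0]]
{'clock': 0.1, 'joint_positions': array([-1.29786834e+00,  2.64680851e-01,  1.60522268e+00, -1.43835984e-05,
        1.27373203e+00, -3.69127748e-02]), 'qd': array([ 0.0008958 , -0.00014515, -0.00394989, -0.00020382,  0.00052873,
        0.00086136]), 'joint_efforts': array([-4.75465258e-04, -5.16713119e+01, -3.68591774e+01, -1.23565187e-04,
        6.38057885e-03, -3.85844010e-05]), 'tool_pos': array([ 0.20560699, -0.64218243,  0.20889251]), 'tool_rot': array([-1.01354212e-03,  9.88022978e-01,  1.54303440e-01, -1.27086781e-04]), 'contact_force': array([0.45466437, 0.87779084, 1.2118537 ]), 'ft_torque': array([-0.01287564, -0.01809931, -0.05446877]), 'grip_width': 0.085631338787163}
```

View pics/top0.png

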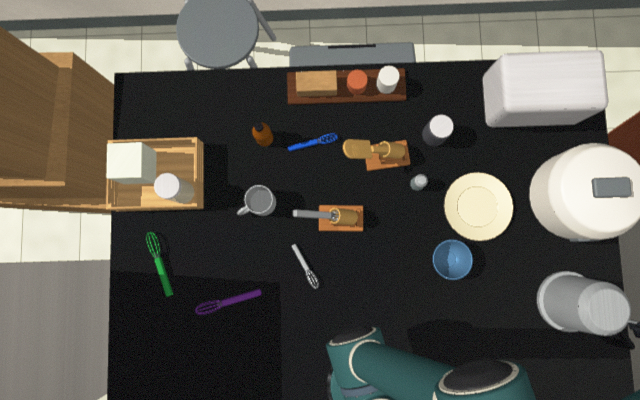

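View pics/side0.png

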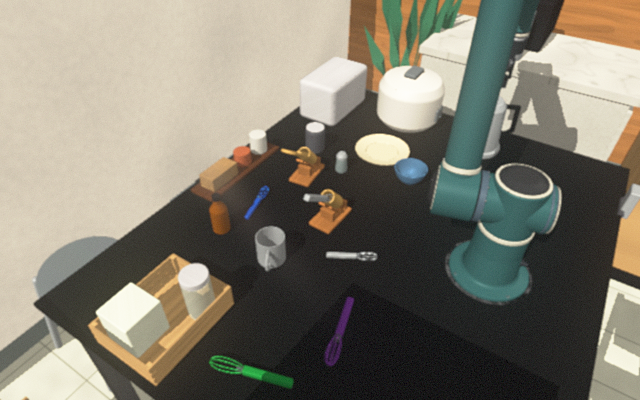

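```bash
python3 - <<'E'
from h import *
a=np.load('pics/top0.npz');b=np.load('pics/side0.npz')
t=cv2.resize(a['p'][170:300,230:390,::-1],None,fx=5,fy=5,interpolation=cv2.INTER_NEAREST)[:600]
s=cv2.resize(b['p'][170:280,240:390,::-1],None,fx=5,fy=5,interpolation=cv2.INTER_NEAREST)
cv2.imwrite('pics/ct.png',t);cv2.imwrite('pics/cs.png',s)
E
```

```text
(no output)
```

View pics/ct.png

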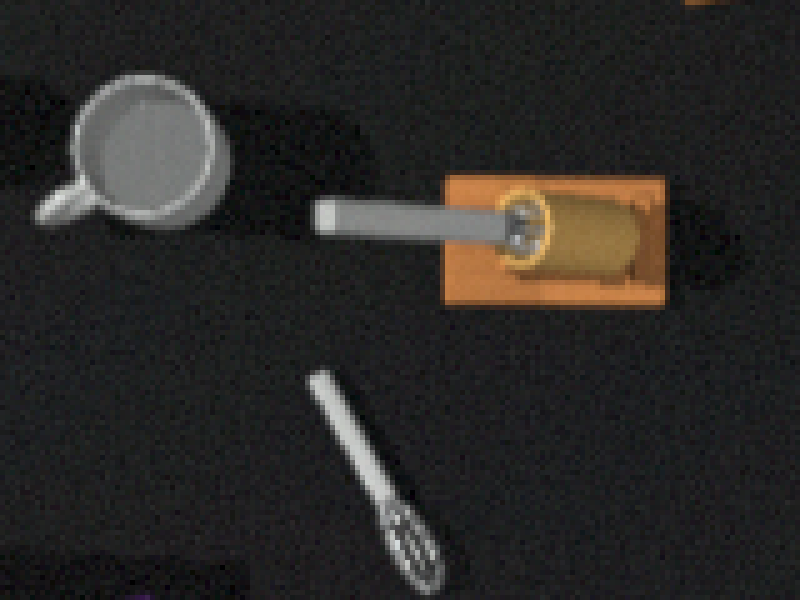

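View pics/cs.png

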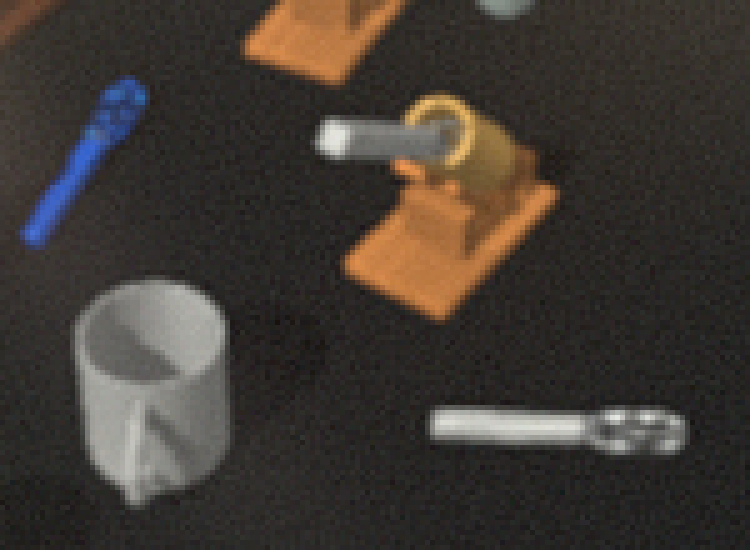

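```bash
python3 - <<'E'
from h import *
a=np.load('pics/top0.npz');d=a['d'];p=a['p'].astype(int)
sb=np.load('pics/side0.npz')['d']
pr=lambda *x:print(*[np.round(i,4) if not isinstance(i,str) else i for i in x])
C=[(445,176),(665,176),(665,305),(445,305)]
cs=np.array([onz('top',u/5+230-.4,v/5+170-.4,.012) for u,v in C]);pr('corners',cs)
pr('foot centre',cs.mean(0),'len',np.linalg.norm(cs[1]-cs[0]),np.linalg.norm(cs[2]-cs[3]),np.linalg.norm(cs[1]-cs[2]))
ax=((cs[0]-cs[1])+(cs[3]-cs[2]))/2; pr('yaw hx',np.degrees(np.arctan2(ax[1],ax[0])))
pr('mug',onz('top',145/5+229.6,147/5+169.6,.085))
# depth cloud of handle from both views
for n,dd,box in (('top',d,(292,332,205,222)),('side',sb,(303,330,190,206))):
    c=get_calibration(n);pts=[]
    for v in range(box[2],box[3]):
        for u in range(box[0],box[1]):
            if dd[v,u]>0:
                q=P(n,dd,u,v); 
                if q[2]>.1: pts.append([u,v,*q])
    pts=np.array(pts);print(n,len(pts));
    for r in pts[::max(1,len(pts)//25)]: pr(r)
E
```

```text
corners [[ 0.5202  0.1248  0.012 ]
 [ 0.516  -0.0051  0.012 ]
 [ 0.4399 -0.0019  0.012 ]
 [ 0.444   0.1272  0.012 ]]
foot centre [0.48   0.0612 0.012 ] len 0.13 0.1291 0.0761
yaw hx 88.1426
mug [0.5345 0.2917 0.085 ]
top 274
[2.950e+02 2.090e+02 4.944e-01 1.845e-01 1.721e-01]
[2.970e+02 2.100e+02 4.908e-01 1.788e-01 1.810e-01]
[3.070e+02 2.100e+02 4.919e-01 1.538e-01 1.611e-01]
[2.960e+02 2.110e+02 4.881e-01 1.813e-01 1.834e-01]
[3.060e+02 2.110e+02 4.889e-01 1.563e-01 1.651e-01]
[3.160e+02 2.110e+02 4.900e-01 1.306e-01 1.442e-01]
[3.260e+02 2.110e+02 4.911e-01 1.039e-01 1.229e-01]
[3.010e+02 2.120e+02 4.864e-01 1.693e-01 1.690e-01]
[3.110e+02 2.120e+02 4.867e-01 1.436e-01 1.555e-01]
[3.210e+02 2.120e+02 4.880e-01 1.174e-01 1.317e-01]
[3.310e+02 2.120e+02 4.895e-01 9.020e-02 1.048e-01]
[3.020e+02 2.130e+02 4.836e-01 1.667e-01 1.697e-01]
[3.120e+02 2.130e+02 4.845e-01 1.412e-01 1.504e-01]
[3.220e+02 2.130e+02 4.850e-01 1.148e-01 1.337e-01]
[2.930e+02 2.140e+02 4.816e-01 1.901e-01 1.716e-01]
[3.030e+02 2.140e+02 4.809e-01 1.642e-01 1.695e-01]
[3.130e+02 2.140e+02 4.818e-01 1.386e-01 1.
[... 1345 characters left out ...]
-01 1.266e-01 1.375e-01]
[3.280e+02 1.970e+02 4.711e-01 8.720e-02 1.087e-01]
[3.090e+02 1.980e+02 4.746e-01 1.822e-01 1.726e-01]
[3.160e+02 1.980e+02 4.729e-01 1.497e-01 1.497e-01]
[3.230e+02 1.980e+02 4.706e-01 1.160e-01 1.261e-01]
[3.060e+02 1.990e+02 4.816e-01 1.862e-01 1.686e-01]
[3.130e+02 1.990e+02 4.716e-01 1.669e-01 1.593e-01]
[3.200e+02 1.990e+02 4.709e-01 1.317e-01 1.337e-01]
[3.270e+02 1.990e+02 4.706e-01 9.340e-02 1.056e-01]
[3.110e+02 2.000e+02 4.720e-01 1.763e-01 1.623e-01]
[3.180e+02 2.000e+02 4.729e-01 1.391e-01 1.344e-01]
[3.250e+02 2.000e+02 4.693e-01 1.068e-01 1.123e-01]
[3.190e+02 2.010e+02 4.709e-01 1.368e-01 1.299e-01]
[3.260e+02 2.010e+02 4.691e-01 1.013e-01 1.044e-01]
```

```bash
python3 - <<'E'
from h import *
a=np.load('pics/top0.npz');d=a['d'];p=a['p'].astype(int)
def cloud(n,dd,p,u0,u1,v0,v1):
    return np.array([[*P(n,dd,u,v),*p[v,u]] for v in range(v0,v1) for u in range(u0,u1) if dd[v,u]>0])
c=cloud('top',d,p,290,334,203,224)
g=(c[:,2]>.1)&(abs(c[:,3]-c[:,5])<35)&(c[:,1]>.1)&(c[:,1]<.178)
q=c[g];A=np.c_[q[:,0],q[:,1],np.ones(len(q))]
for _ in range(3):
    s=np.linalg.lstsq(A,q[:,2],rcond=None)[0];r=q[:,2]-A@s;k=abs(r)<.005;q=q[k];A=A[k]
print('slope x,y',s[:2],np.degrees(np.arctan(s[1])),len(q))
for y in np.arange(.1,.18,.01):
    m=abs(q[:,1]-y)<.006;print(round(y,3),m.sum(),np.round([q[m,0].min(),q[m,0].max(),(q[m,0].min()+q[m,0].max())/2,q[m,0].mean(),s@[.482,y,1]],4))
b=np.load('pics/side0.npz')
# tube rim colour bright tan in top
c=cloud('top',d,p,325,342,204,226);m=(c[:,2]>.085)&(c[:,3]-c[:,5]>60)
t=c[m];print('tube pts',len(t));
for y in np.arange(.02,.1,.01):
    m=abs(t[:,1]-y)<.006
    if m.sum()>2: print(round(y,3),m.sum(),np.round([t[m,0].min(),t[m,0].max(),t[m,2].max()],4))
c=cloud('top',d,p,334,362,200,230);t=c[(c[:,2]>.03)&(c[:,3]-c[:,5]>30)]
for y in np.arange(-.005,.09,.01):
    m=abs(t[:,1]-y)<.006
    if m.sum()>2: print('tube',round(y,3),m.sum(),np.round([t[m,0].min(),t[m,0].max(),t[m,2].max()],4))
E
```

```text
slope x,y [0.04515496 0.74755783] 36.780239864431586 179
0.1 10 [0.475  0.4885 0.4818 0.4827 0.12  ]
0.11 27 [0.4745 0.4884 0.4814 0.4811 0.1274]
0.12 29 [0.4745 0.4903 0.4824 0.4817 0.1349]
0.13 24 [0.4766 0.4906 0.4836 0.484  0.1424]
0.14 24 [0.4764 0.4926 0.4845 0.4832 0.1499]
0.15 27 [0.4762 0.4925 0.4844 0.4842 0.1573]
0.16 27 [0.4762 0.4919 0.4841 0.4842 0.1648]
0.17 30 [0.476  0.4941 0.4851 0.4848 0.1723]
tube pts 103
0.06 21 [0.4596 0.5003 0.1207]
0.07 50 [0.4596 0.5036 0.1208]
0.08 25 [0.4614 0.5036 0.1153]
0.09 19 [0.4618 0.5014 0.1065]Traceback (most recent call last):
  File "<stdin>", line 20, in <module>
  File "<stdin>", line 4, in cloud
  File "h.py", line 7, in P
    c=get_calibration(n); z=d[int(round(v)),int(round(u))] if z is None else z
ValueError: time passes only in moves, steps and waits
```

```bash
cat >> h.py <<'E'
_c={}
def cal(n):
    if n not in _c: _c[n]=get_calibration(n)
    return _c[n]
def cloudE(K,E,dd,p,u0,u1,v0,v1):
    v,u=np.mgrid[v0:v1,u0:u1];u=u.ravel();v=v.ravel();z=dd[v,u];k=z>0;u,v,z=u[k],v[k],z[k]
    q=np.c_[(u-K['cx'])/K['fx']*z,(v-K['cy'])/K['fy']*z,z]@E[:3,:3].T+E[:3,3]
    return np.c_[q,p[v,u].astype(int),u,v]
def cloud(n,dd,p,u0,u1,v0,v1): return cloudE(cal(n),cal(n)['extrinsics'],dd,p,u0,u1,v0,v1)
E
python3 - <<'E'
from h import *
for n,box in(('top',(320,366,200,232)),('side',(316,348,184,216))):
    a=np.load(f'pics/{n}0.npz');c=cloud(n,a['d'],a['p'],*box)
    t=c[(c[:,3]-c[:,5]>45)&(c[:,2]>.07)]
    yy=np.radians(88.);hx=np.array([np.cos(yy),np.sin(yy),0]);ca,sa=np.cos(np.radians(48)),np.sin(np.radians(48))
    ax=hx*ca+[0,0,sa];s=t[:,:3]@ax
    up=np.array([0,0,1])*ca-hx*sa; h=t[:,:3]@up
    print(n,len(t),'s pct',np.percentile(s,[50,90,95,98,100]).round(4),'h',np.percentile(h,[0,2,50,98,100]).round(4),'x',np.percentile(t[:,0],[0,2,98,100]).round(4))
    k=s>np.percentile(s,98)-.008
    print(np.histogram(s,12));
E
```

```text
top 307 s pct [0.1248 0.1445 0.1465 0.1718 0.1903] h [-0.0347 -0.0308  0.0124  0.0193  0.021 ] x [0.4596 0.4597 0.5019 0.5036]
(array([20, 26, 37, 33, 38, 58, 56, 31,  0,  1,  4,  3]), array([0.07869144, 0.08799538, 0.09729932, 0.10660325, 0.11590719,
       0.12521113, 0.13451506, 0.143819  , 0.15312294, 0.16242687,
       0.17173081, 0.18103475, 0.19033868]))
side 186 s pct [0.1296 0.1425 0.1437 0.1466 0.1879] h [-0.0314 -0.0305 -0.0006  0.0178  0.0189] x [0.4545 0.455  0.4975 0.5003]
(array([ 7,  7, 12, 15, 40, 52, 46,  6,  0,  0,  0,  1]), array([0.08451127, 0.09313084, 0.10175041, 0.11036998, 0.11898955,
       0.12760913, 0.1362287 , 0.14484827, 0.15346784, 0.16208741,
       0.17070698, 0.17932655, 0.18794612]))
```

```bash
python3 -m jog '[[20,60,60,6,1],[275,754,60,70,1],[275,754,60,70,1],[275,754,60,70,1],[275,754,60,70,1],[275,754,60,70,1],[275,754,60,70,1],[275,754,60,70,1],[275,754,60,70,1],[275,754,60,70,1]]'
```

```text
clock: 0.93
tool_pos: [0.3438, -0.2597, 0.2528]
tool_rot: [-0.001, 0.719, 0.695, -0.001]
contact_force: [0.5, 0.6, -0.6]
grip_width: 0.0853
```

```bash
python3 -m jog '[[137,371,0,0,1],[137,371,0,0,1],[137,371,0,0,1],[137,371,0,0,1],[137,371,0,0,1],[137,371,0,0,1],[137,371,0,0,1],[137,371,0,0,1],[137,371,0,0,1],[137,371,0,0,1]]'
python3 - <<'E'
from h import *
print(get_state()['tool_pos'],get_state()['tool_rot'],get_state()['joint_positions'])
p,d=snap('wrist','w1');np.save('pics/w1s.npy',np.r_[get_state()['tool_pos'],get_state()['tool_rot']])
print(get_calibration('wrist'))
E
```

```text
clock: 1.77
tool_pos: [0.4813, 0.1153, 0.2524]
tool_rot: [-0.001, 0.718, 0.696, -0.0]
contact_force: [0.3, -0.2, -0.0]
grip_width: 0.0856
[0.48127179 0.11527358 0.25240772] [-1.47292130e-03  7.18069510e-01  6.95969824e-01 -1.17947546e-04] [ 0.18302025 -0.10531175  1.92286407  0.00239398  1.32586844  0.2136926 ]
{'fx': 320.06413377150096, 'fy': 320.06413377150096, 'cx': 320.51705590759235, 'cy': 198.44074904213636, 'mount': array([[ 3.31575351e-04, -9.46738649e-01, -3.22002826e-01,
         8.30460645e-02],
       [ 9.99999808e-01,  4.82689344e-04, -3.89454257e-04,
         1.94060627e-04],
       [ 5.24138730e-04, -3.22002635e-01,  9.46738627e-01,
        -1.63733388e-01],
       [ 0.00000000e+00,  0.00000000e+00,  0.00000000e+00,
         1.00000000e+00]])}
```

View pics/w1.png

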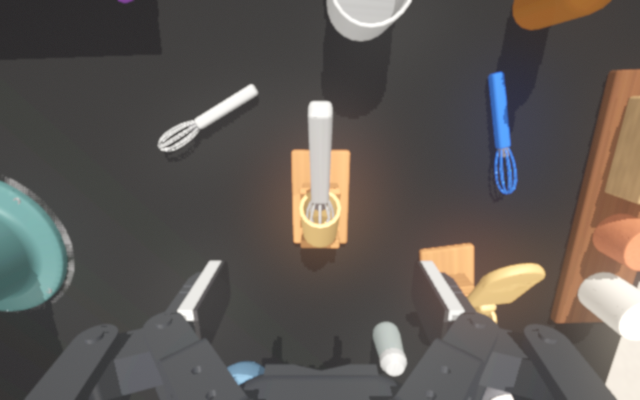

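```bash
cat >> h.py <<'E'
def wE(s,K):
    T=np.eye(4);w,x,y,z=s[3:];T[:3,:3]=R.from_quat([x,y,z,w]).as_matrix();T[:3,3]=s[:3];return T@K['mount']
E
python3 - <<'E'
from h import *
K=cal('wrist');s=np.load('pics/w1s.npy');E=wE(s,K);a=np.load('pics/w1.npz')
c=cloudE(K,E,a['d'],a['p'],300,342,95,250)
g=c[(abs(c[:,3]-c[:,5])<30)&(c[:,2]>.1)]
q=g[(g[:,1]>.1)&(g[:,1]<.175)]
A=np.c_[q[:,0],q[:,1],np.ones(len(q))]
for _ in range(4):
    f=np.linalg.lstsq(A,q[:,2],rcond=None)[0];k=abs(q[:,2]-A@f)<.004;q=q[k];A=A[k]
print(f,np.degrees(np.arctan(f[1])),'z top at y.11',f@[.481,.11,1])
for y in np.arange(.1,.18,.015):
    m=abs(q[:,1]-y)<.005
    print(round(y,3),m.sum(),np.round([q[m,0].min(),q[m,0].max()],4))
print('ymax of whisk',np.percentile(g[:,1],[95,99,100]),g[np.argsort(-g[:,1])[:4],:3].round(3))
print('zmax',g[np.argsort(-g[:,2])[:4],:3].round(4))
t=c[(c[:,3]-c[:,5]>50)&(c[:,2]>.04)&(c[:,7]>185)]
ca,sa=np.cos(np.radians(48)),np.sin(np.radians(48))
Y=t[:,1]*np.sin(np.radians(88))+t[:,0]*np.cos(np.radians(88))
S=Y*ca+t[:,2]*sa;H=-Y*sa+t[:,2]*ca
print(len(t),np.percentile(S,[50,90,95,98,100]).round(4),np.histogram(S,10));k=(S>np.percentile(S,97)-.008)
print('rim x',t[k,0].min(),t[k,0].max(),'H',H[k].min(),H[k].max(),'y',t[k,1].min(),t[k,1].max(),'z',t[k,2].min(),t[k,2].max())
for y in (-.0,.015,.03,.045,.06):
    m=abs(t[:,1]-y)<.005;
    if m.sum(): print('tube',y,m.sum(),t[m,0].min().round(4),t[m,0].max().round(4),t[m,2].max().round(4))
E
```

```text
[0.03548635 0.75023572 0.02512264] 36.87854049391507 z top at y.11 0.12471750823838502
0.1 57 [0.4722 0.4879]
0.115 136 [0.4727 0.489 ]
0.13 156 [0.4736 0.4891]
0.145 188 [0.4743 0.4901]
0.16 243 [0.4738 0.4918]
0.175 144 [0.4743 0.4917]
ymax of whisk [0.18911004 0.19190565 0.19270949] [[0.479 0.193 0.168]
 [0.48  0.193 0.167]
 [0.481 0.193 0.165]
 [0.482 0.193 0.167]]
zmax [[0.4787 0.1828 0.1803]
 [0.4909 0.1831 0.1798]
 [0.4808 0.1813 0.1798]
 [0.4809 0.1834 0.1797]]
1628 [0.123  0.144  0.1446 0.1449 0.1795] (array([176,  96, 171, 127, 132, 190, 360, 372,   0,   4]), array([0.0484799 , 0.06157816, 0.07467643, 0.08777469, 0.10087296,
       0.11397122, 0.12706949, 0.14016775, 0.15326602, 0.16636428,
       0.17946255]))
rim x 0.4594106429644452 0.5013997079842422 H -0.024416251447005287 0.015701039912000017 y 0.06404691918855995 0.11368803916565073 z 0.08819422478106331 0.12379142729663667
tube 0.015 133 0.4535 0.5026 0.0626
tube 0.03 105 0.4585 0.4984 0.0801
tube 0.045 202 0.4569 0.499 0.0958
tube 0.06 208 0.4591 0.501 0.1138
```

```bash
python3 -m jog '[[0,-3,-40,0,1],[0,-3,-80,0,1],[0,-3,-110,0,1],[0,-3,-130,0,1],[0,-3,-147,0,1],[0,-3,-147,0,1],[0,-3,-147,0,1],[0,-3,-147,0,0.4],[0,-3,-147,0,0.1],[0,-3,-147,0,0]]'
python3 -m jog '[[0,0,0,0,0],[0,0,0,0,0],[0,0,0,0,0],[0,0,0,0,0],[0,0,0,0,0],[0,0,0,0,0],[0,0,0,0,0],[0,2,2,0,0],[0,4,4,0,0],[0,6,6,0,0]]'
python3 -c "
from h import *
snap('side','s2')"
```

```text
clock: 2.65
tool_pos: [0.4836, 0.1144, 0.1071]
tool_rot: [-0.001, 0.718, 0.696, 0.002]
contact_force: [0.2, 0.5, -0.6]
grip_width: 0.0517
clock: 3.48
tool_pos: [0.4821, 0.1179, 0.1115]
tool_rot: [-0.0, 0.717, 0.697, -0.001]
contact_force: [0.7, -8.8, -4.7]
grip_width: 0.0143
```

View pics/s2.png

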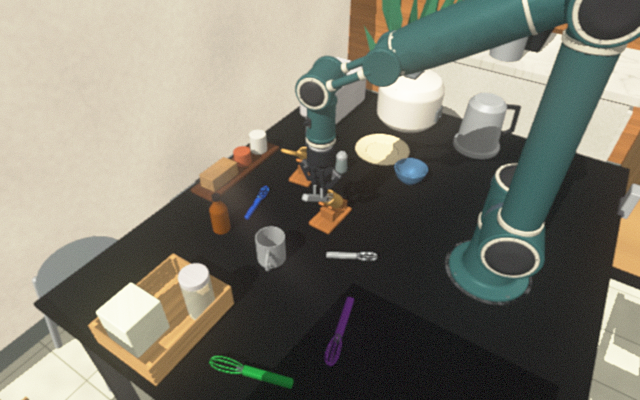

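```bash
python3 -m jog '[[0,3,4,0,0],[0,6,7,0,0],[0,9,10,0,0],[0,13,14,0,0],[0,17,18,0,0],[0,21,23,0,0],[0,25,28,0,0],[0,29,32,0,0],[0,33,36,0,0],[0,36,40,0,0]]'
python3 -c "
from h import *
p,d=snap('side','s3');cv2.imwrite('pics/s3c.png',cv2.resize(p[150:250,260:380,::-1],None,fx=5,fy=5))"
```

```text
clock: 4.37
tool_pos: [0.4822, 0.1551, 0.1524]
tool_rot: [-0.001, 0.717, 0.697, -0.0]
contact_force: [-0.4, -0.1, -1.5]
grip_width: 0.0146
```

View pics/s3c.png

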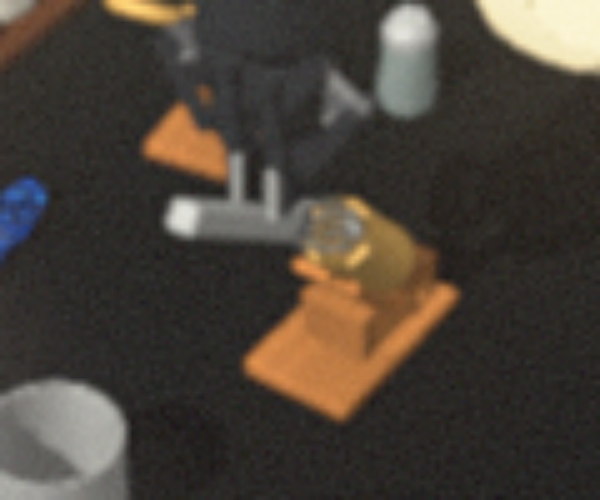

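```bash
python3 -m jog '[[0,6,7,0,0],[0,13,15,0,0],[0,20,23,0,0],[0,28,32,0,0],[0,34,50,0,0],[0,34,80,0,0],[0,34,110,0,0],[0,34,120,7,0],[0,20,120,14,0],[0,0,120,21,0]]'
python3 -m jog '[[-10,-30,0,7,0],[-20,-60,0,14,0],[-30,-100,0,21,0],[-40,-140,0,28,0],[-50,-180,0,35,0],[-52,-215,0,42,0],[-52,-235,0,49,0],[-52,-235,0,56,0],[-52,-235,0,63,0],[-52,-235,0,70,0]]'
python3 -c "
from h import *
print(get_state())
p,d=snap('side','s4');cv2.imwrite('pics/s4c.png',cv2.resize(p[80:230,260:460,::-1],None,fx=4,fy=4));snap('top','t4')"
```

```text
clock: 5.25
tool_pos: [0.4839, 0.1573, 0.276]
tool_rot: [0.001, 0.575, 0.818, 0.002]
contact_force: [0.2, -0.0, -0.7]
grip_width: 0.0146
clock: 6.08
tool_pos: [0.4322, -0.0783, 0.277]
tool_rot: [-0.0, 0.034, 0.999, 0.002]
contact_force: [0.2, 0.2, -1.7]
grip_width: 0.0147
{'clock': 6.0833, 'joint_positions': array([-0.23977795, -0.23202576,  1.98538357,  0.00455442,  1.3893562 ,
       -1.74327594]), 'qd': array([ 2.12036502e-02,  6.58388236e-03, -3.63802622e-03,  2.13939673e-04,
        4.36088239e-03, -1.48189752e+00]), 'joint_efforts': array([-6.20448701e-01, -2.53373963e+01, -3.84423709e+01, -4.44985181e-02,
        1.16172403e-03,  1.54999182e+00]), 'tool_pos': array([ 0.43215342, -0.0783189 ,  0.27701382]), 'tool_rot': array([-9.04247831e-05,  3.40546608e-02,  9.99417305e-01,  2.30693848e-03]), 'contact_force': array([ 0.22255714,  0.18470463, -1.73456393]), 'ft_torque': array([-0.0069285 ,  0.02185158, -0.03137069]), 'grip_width': 0.014691068314377631}
```

View pics/s4c.png

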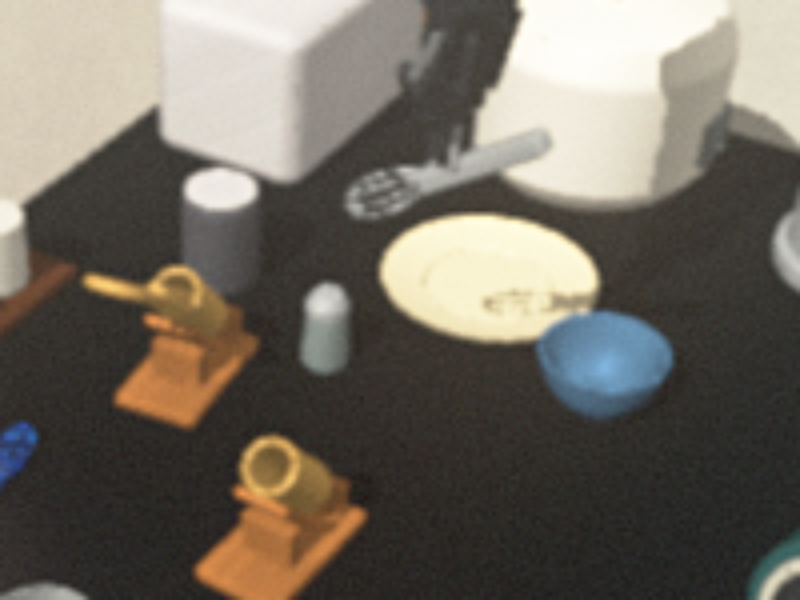

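View pics/t4.png

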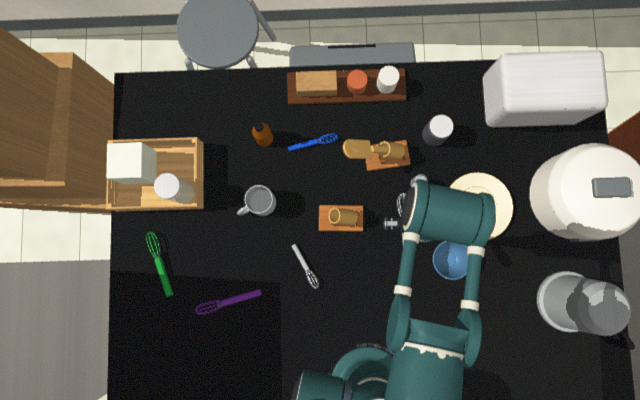

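```bash
python3 -m jog '[[0,0,-35,4,0],[0,0,-70,4,0],[0,0,-105,4,0],[0,0,-140,4,0],[0,0,-170,4,0],[0,0,-190,4,0],[0,0,-205,4,0],[0,0,-213,4,0],[0,0,-219,4,0],[0,0,-224,4,0]]'
```

```text
clock: 7.02
tool_pos: [0.433, -0.0775, 0.0532]
tool_rot: [0.0, 0.002, 1.0, 0.002]
contact_force: [-1.1, -0.7, 0.1]
grip_width: 0.0141
```

```bash
python3 -m jog '[[0,0,-2,0,0],[0,0,-4,0,0],[0,0,-6,0,0],[0,0,-8,0,0],[0,0,-10,0,0],[0,0,-12,0,0],[0,0,-14,0,0],[0,0,-16,0,0],[0,0,-18,0,0],[0,0,-20,0,0]]'
python3 -c "
from h import *
p,d=snap('side','s5');cv2.imwrite('pics/s5c.png',cv2.resize(p[100:250,300:500,::-1],None,fx=4,fy=4))"
```

```text
clock: 7.85
tool_pos: [0.433, -0.0777, 0.0332]
tool_rot: [0.0, 0.002, 1.0, 0.002]
contact_force: [-3.4, -0.4, 5.2]
grip_width: 0.0145
```

View pics/s5c.png

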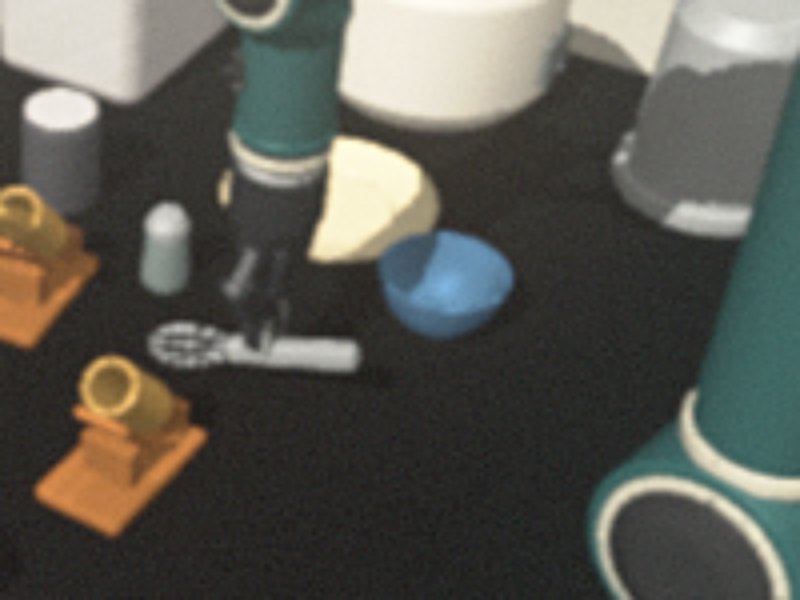

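```bash
python3 -m jog '[[0,0,-3,0,0],[0,0,-6,0,0],[0,0,-9,0,0],[0,0,-12,0,0],[0,0,-15,0,0],[0,0,-18,0,0],[0,0,-21,0,0],[0,0,-24,0,0],[0,0,-27,0,0],[0,0,-29,0,0]]'
```

```text
clock: 8.73
tool_pos: [0.4324, -0.0774, 0.0032]
tool_rot: [-0.0, 0.002, 1.0, 0.002]
contact_force: [-3.4, 0.0, 4.4]
grip_width: 0.0143
```

```bash
python3 -m jog '[[0,0,0,0,0.5],[0,0,0,0,0.8],[0,0,0,0,0.8],[0,0,5,0,0.8],[0,0,30,0,0.8],[0,0,65,0,0.8],[0,0,100,-7,0.8],[0,0,120,-14,0.8],[0,0,120,-21,0.8],[0,0,120,-28,0.8]]'
python3 -m jog '[[0,0,0,-7,1],[0,0,0,-14,1],[0,0,0,-21,1],[0,0,0,-28,1],[0,0,0,-35,1],[0,0,0,-42,1],[0,0,0,-49,1],[0,0,0,-56,1],[0,0,0,-63,1],[0,0,0,-70,1]]'
python3 -m jog '[[0,0,0,-7,1],[0,0,0,-14,1],[0,0,0,-21,1],[0,0,0,-28,1],[0,0,0,-35,1],[0,0,0,-42,1],[0,0,0,-49,1],[0,0,0,-56,1],[0,0,0,-63,1],[0,0,0,-70,1]]'
python3 - <<'E'
from h import *
p,d=snap('wrist','w6');st=get_state();np.save('pics/w6s.npy',np.r_[st['tool_pos'],st['tool_rot']]);print(st['tool_pos'],st['tool_rot'],st['joint_positions'])
E
```

```text
clock: 9.57
tool_pos: [0.4348, -0.0779, 0.1264]
tool_rot: [0.003, 0.247, 0.969, 0.002]
contact_force: [-0.4, 0.7, -0.2]
grip_width: 0.0683
clock: 10.4
tool_pos: [0.435, -0.0779, 0.1268]
tool_rot: [0.005, 0.76, 0.65, 0.0]
contact_force: [0.7, 0.5, 0.6]
grip_width: 0.0857
clock: 11.23
tool_pos: [0.4353, -0.0779, 0.1273]
tool_rot: [0.004, 0.996, 0.094, -0.002]
contact_force: [-0.4, -0.4, 0.5]
grip_width: 0.0852
[ 0.4353278  -0.07793621  0.12733021] [ 0.00400957  0.99583729  0.09104059 -0.00190472] [-0.22612816 -0.11478955  2.16860608 -0.0099393   1.08891376  1.16694409]
```

View pics/w6.png

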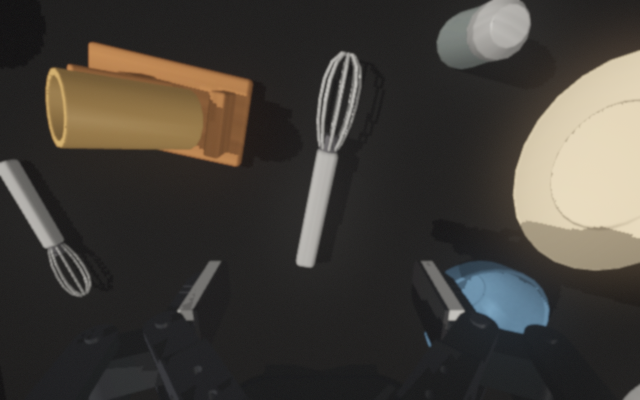

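```bash
python3 - <<'E'
from h import *
K=cal('wrist');s=np.load('pics/w6s.npy');E=wE(s,K);a=np.load('pics/w6.npz');p=a['p'].astype(int)
m=((p.min(2)>75)&(abs(p[:,:,0]-p[:,:,2])<40)).astype(np.uint8)
m[:, :285]=0;m[:,372:]=0;m[:45]=0;m[275:]=0
m=cv2.morphologyEx(m,cv2.MORPH_CLOSE,np.ones((5,5)))
n,l,st,_=cv2.connectedComponentsWithStats(m);k=1+np.argmax(st[1:,4]);print(st[k])
v,u=np.where(l==k)
def onzE(u,v,z):
    o=E[:3,3];r=E[:3,:3]@np.array([(u-K['cx'])/K['fx'],(v-K['cy'])/K['fy'],1]);return o+r*(z-o[2])/r[2]
c=cloudE(K,E,a['d'],a['p'],285,372,45,275);c=c[[l[int(r[7]),int(r[6])]==k for r in c]]
c=c[c[:,2]>.004];print(len(c))
xy=c[:,:2];mu=xy.mean(0);h=c[c[:,0]<.42];
vx,vy,x0,y0=cv2.fitLine(h[:,:2].astype(np.float32),cv2.DIST_L2,0,1e-4,1e-4).ravel()
if vx<0:vx,vy=-vx,-vy
print('dir deg',np.degrees(np.arctan2(vy,vx)))
t=(xy-[x0,y0])@[vx,vy];t0,t1=np.percentile(t,[.3,99.7]);print('len',t1-t0)
print('butt',x0+vx*t0,y0+vy*t0,'tip',x0+vx*t1,y0+vy*t1,'handle width',np.percentile((h[:,:2]-[x0,y0])@[-vy,vx],[1,99]),'ztop',np.percentile(h[:,2],[10,50,95]))
for f in (97.5,102.5,105.5): print(f,x0+vx*(t0+f/1000),y0+vy*(t0+f/1000))
hh=np.polyfit((h[:,:2]-[x0,y0])@[vx,vy],h[:,2],1);print('slope',np.degrees(np.arctan(hh[0])))
E
```

```text
[ 295   51   67  217 5116]
4152
dir deg -0.61407286
len 0.19185129521098326
butt 0.354530442780833 -0.07735115255544746 tip 0.5463707144317344 -0.0794072973710468 handle width [-0.00914132  0.00859055] ztop [0.01699475 0.01912759 0.02101574]
97.5 0.4520248405402706 -0.07839609790908955
102.5 0.45702455324588276 -0.07844968485030197
105.5 0.46002438086925007 -0.07848183701502942
slope 2.519064093561381
```

```bash
python3 -m jog '[[20,0,-20,-5,1],[20,-1,-50,-11,1],[20,-1,-80,-11,1],[20,-1,-105,-11,1],[20,-1,-117,-11,1],[20,-1,-125,-11,1],[20,-1,-125,-11,1],[20,-1,-125,-11,0.5],[20,-1,-125,-11,0],[20,-1,-125,-11,0]]'
python3 -m jog '[[0,0,0,0,0],[0,0,0,0,0],[0,0,0,0,0],[0,0,0,0,0],[0,0,0,0,0],[0,0,10,0,0],[0,0,30,0,0],[0,0,65,0,0],[0,0,105,0,0],[0,0,140,0,0]]'
```

```text
clock: 12.12
tool_pos: [0.4569, -0.0793, 0.0038]
tool_rot: [0.004, 1.0, -0.005, -0.001]
contact_force: [-0.4, 0.4, -0.1]
grip_width: 0.0519
clock: 12.95
tool_pos: [0.4565, -0.0792, 0.1462]
tool_rot: [0.004, 1.0, -0.005, -0.001]
contact_force: [0.6, 0.1, 0.5]
grip_width: -0.0001
```

```bash
python3 - <<'E'
from h import *
p,d=snap('wrist','w7');st=get_state();np.save('pics/w7s.npy',np.r_[st['tool_pos'],st['tool_rot']]);print(st['tool_pos'],st['tool_rot'],st['grip_width'])
p,d=snap('side','s7');cv2.imwrite('pics/s7c.png',cv2.resize(p[100:250,300:500,::-1],None,fx=4,fy=4))
E
```

```text
[ 0.46192705 -0.08039281  0.15419626] [ 0.00553042  0.99995889 -0.00457638  0.00553934] 0.0002451661145055517
```

View pics/w7.png

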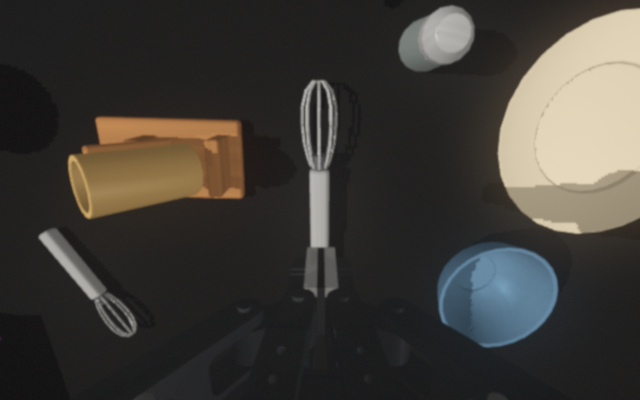

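View pics/s7c.png

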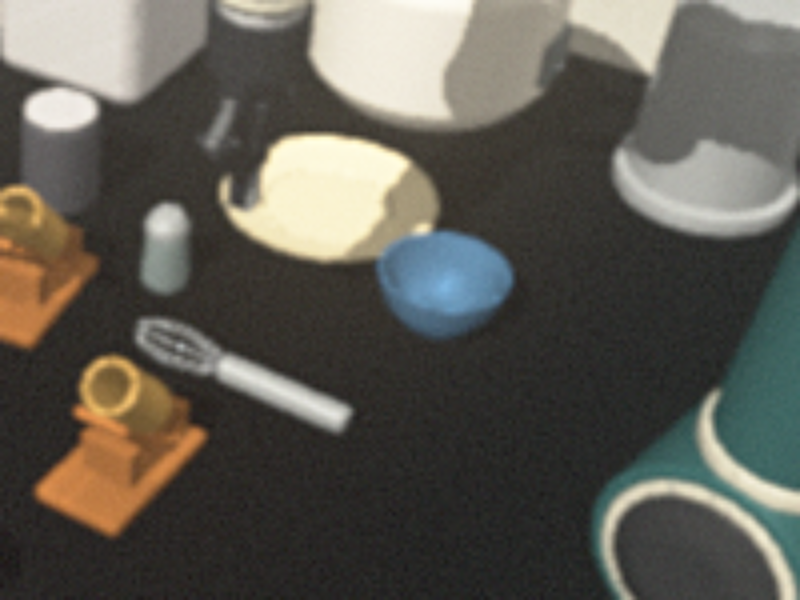

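```bash
cat > meas.py <<'E'
from h import *
import sys
def meas(f,u0,u1,v0,v1):
    K=cal('wrist');s=np.load(f'pics/{f}s.npy');E=wE(s,K);a=np.load(f'pics/{f}.npz')
    c=cloudE(K,E,a['d'],a['p'],u0,u1,v0,v1);c=c[(c[:,2]>.005)&(c[:,2]<.05)&(c[:,3:6].min(1)>60)&(abs(c[:,3]-c[:,5])<40)]
    h=c[c[:,0]<.455]
    vx,vy,x0,y0=cv2.fitLine(h[:,:2].astype(np.float32),cv2.DIST_L2,0,1e-4,1e-4).ravel()
    if vx<0:vx,vy=-vx,-vy
    t=(c[:,:2]-[x0,y0])@[vx,vy];t0,t1=np.percentile(t,[.3,99.7])
    th=(h[:,:2]-[x0,y0])@[vx,vy]
    print('dir',np.degrees(np.arctan2(vy,vx)),'len',t1-t0,'butt',x0+vx*t0,y0+vy*t0,'tip',x0+vx*t1,y0+vy*t1,'w',np.percentile((h[:,:2]-[x0,y0])@[-vy,vx],[1,99]),'z',np.percentile(h[:,2],[5,50,95]),np.degrees(np.polyfit(th,h[:,2],1)[0]))
    print('mid from tip',x0+vx*(t1-.0975),y0+vy*(t1-.0975))
E
python3 - <<'E'
from meas import *
meas('w7',298,342,75,246)
E
```

```text
dir -1.5454106 len 0.15734980148044714 butt 0.39734865754589244 -0.07903627480755616 tip 0.5546412297167429 -0.08327987893540578 w [-0.0106541   0.01020875] z [0.00736798 0.02781292 0.02995752] 4.199733352571016
mid from tip 0.45717669120212884 -0.08065037830323148
```

```bash
python3 -m jog '[[-6,1,0,0,1],[-6,1,0,0,1],[-6,1,0,0,1],[-6,1,-40,0,1],[-6,1,-80,0,1],[-6,1,-110,0,1],[-6,1,-130,0,1],[-6,1,-142,0,1],[-6,1,-149,0,1],[-6,1,-154,0,1]]'
python3 -m jog '[[0,0,0,0,1],[0,0,-1,0,0],[0,0,-1,0,0],[0,0,-1,0,0],[0,0,-1,0,0],[0,0,-1,0,0],[0,0,-1,0,0],[0,0,-1,0,0],[0,0,-1,0,0],[0,0,-1,0,0]]'
```

```text
clock: 13.88
tool_pos: [0.4541, -0.079, -0.0045]
tool_rot: [0.005, 1.0, -0.005, 0.004]
contact_force: [-0.5, 0.0, -0.0]
grip_width: 0.0852
clock: 14.72
tool_pos: [0.4548, -0.0792, -0.0047]
tool_rot: [0.005, 1.0, -0.005, 0.004]
contact_force: [-1.1, -0.6, 6.7]
grip_width: 0.0157
```

```bash
python3 -m jog '[[0,0,0,0,0],[0,0,3,0,0],[0,0,8,0,0],[0,0,20,0,0],[0,0,45,0,0],[0,0,75,0,0],[0,0,105,0,0],[0,0,135,0,0],[0,0,155,0,0],[0,0,165,0,0]]'
python3 -c "
from h import *
st=get_state();np.save('pics/w8s.npy',np.r_[st['tool_pos'],st['tool_rot']]);p,d=snap('wrist','w8')
p,d=snap('side','s8');cv2.imwrite('pics/s8c.png',cv2.resize(p[100:250,300:500,::-1],None,fx=4,fy=4))"
```

```text
clock: 15.55
tool_pos: [0.4567, -0.0795, 0.164]
tool_rot: [0.006, 1.0, -0.005, 0.007]
contact_force: [0.7, -0.4, -0.9]
grip_width: 0.0157
```

View pics/s8c.png

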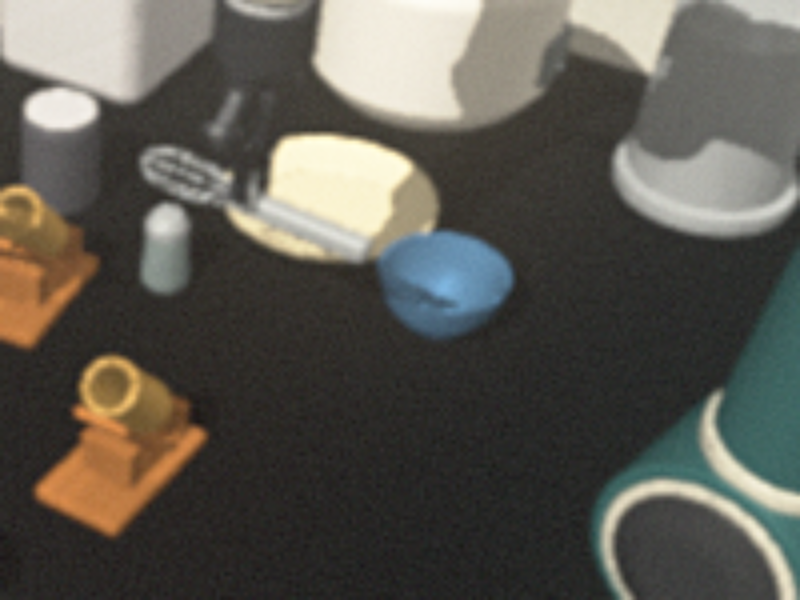

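View pics/w8.png

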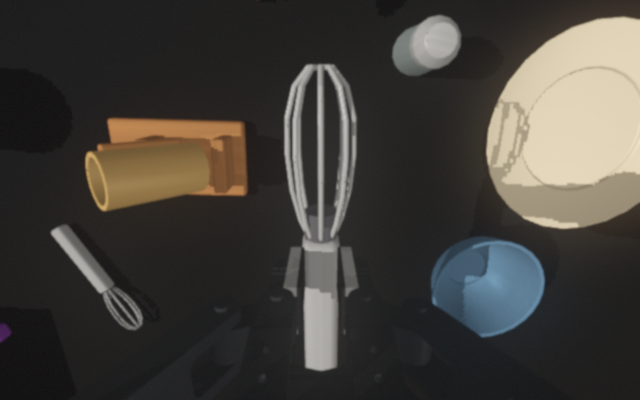

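```bash
python3 - <<'E'
from h import *
K=cal('wrist');a=np.load('pics/w8.npz')
c=cloudE(K,K['mount'],a['d'],a['p'],280,362,60,372)
# tool coords: x fwd, z down(along fingers)
c=c[(c[:,2]>-.045)&(c[:,2]<.03)&(abs(c[:,1])<.02)]
for x in np.arange(-.1,.12,.01):
    m=abs(c[:,0]-x)<.004
    if m.sum()>3: print(round(x,3),m.sum(),'y',np.percentile(c[m,1],[2,98]).round(4),'z',np.percentile(c[m,2],[2,10,50,90]).round(4))
print('x range',np.percentile(c[:,0],[.2,99.8]))
E
```

```text
-0.07 6 y [-0.009   0.0087] z [-0.0236 -0.0231 -0.021  -0.0203]
-0.06 346 y [-0.0089  0.0085] z [-0.0255 -0.0252 -0.0244 -0.0227]
-0.05 347 y [-0.0087  0.0083] z [-0.0259 -0.0255 -0.0247 -0.0234]
-0.04 379 y [-0.0085  0.0087] z [-0.0264 -0.026  -0.0252 -0.0238]
-0.03 419 y [-0.0089  0.0085] z [-0.0268 -0.0263 -0.0255 -0.0239]
-0.02 427 y [-0.0083  0.0079] z [-0.0271 -0.0267 -0.0259 -0.0246]
-0.01 466 y [-0.0081  0.0076] z [-0.0436 -0.0275 -0.0264 -0.0254]
-0.0 518 y [-0.0081  0.0076] z [-0.041  -0.0313 -0.0269 -0.026 ]
0.01 1566 y [-0.018   0.0176] z [-0.0445 -0.0419 -0.0298 -0.0258]
0.02 529 y [-0.0098  0.0093] z [-0.0294 -0.0273 -0.0258 -0.0202]
0.03 822 y [-0.0124  0.0115] z [-0.0322 -0.0289 -0.0209 -0.0119]
0.04 527 y [-0.0146  0.0139] z [-0.0349 -0.0336 -0.0217 -0.0105]
0.05 567 y [-0.0156  0.0148] z [-0.036  -0.0351 -0.0296 -0.0105]
0.06 605 y [-0.016   0.0151] z [-0.0366 -0.0357 -0.0304 -0.0106]
0.07 624 y [-0.0156  0.0147] z [-0.0368 -0.0357 -0.0308 -0.0114]
0.08 642 y [-0.0136  0.0128] z [-0.0347 -0.0337 -0.0296 -0.0204]
0.09 524 y [-0.0096  0.0087] z [-0.0315 -0.029  -0.026  -0.0214]
x range [-0.06519532  0.09225657]
```

```bash
python3 -m jog '[[-34,30,0,0,0],[-34,70,0,0,0],[-34,110,0,0,0],[-34,140,0,0,0],[-34,147,-5,0,0],[-34,147,-12,0,0],[-34,147,-20,0,0],[-34,147,-26,0,0],[-34,147,-30,0,0],[-34,147,-33,0,0]]'
python3 -c "
from h import *
st=get_state();np.save('pics/w9s.npy',np.r_[st['tool_pos'],st['tool_rot']]);print(st['joint_positions'].round(2),st['contact_force']);p,d=snap('wrist','w9')
p,d=snap('side','s9');cv2.imwrite('pics/s9c.png',cv2.resize(p[130:250,260:420,::-1],None,fx=5,fy=5))"
```

```text
clock: 16.48
tool_pos: [0.4216, 0.0663, 0.1279]
tool_rot: [0.006, 1.0, -0.006, 0.005]
contact_force: [0.3, -0.4, -1.0]
grip_width: 0.0156
[ 0.11 -0.16  2.2  -0.01  1.09  1.7 ] [ 0.27972804 -0.4066715  -1.03771845]
```

View pics/s9c.png

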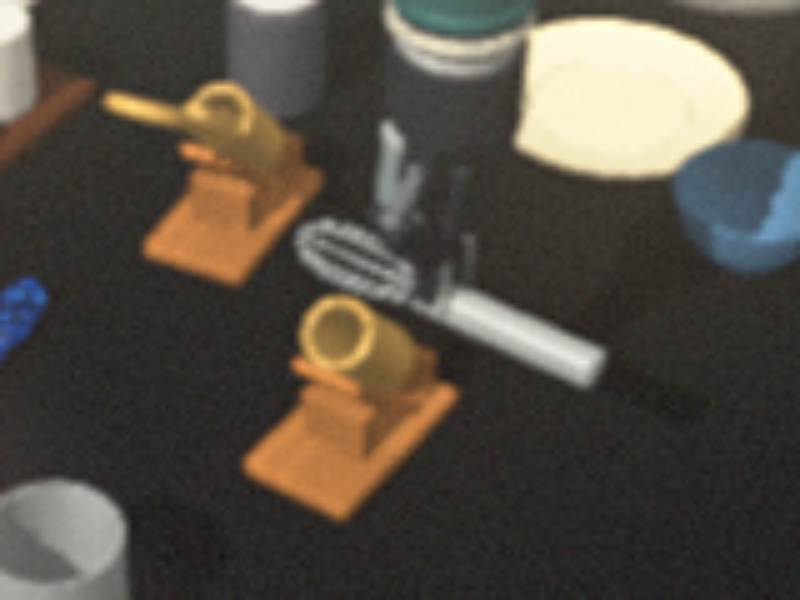

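View pics/w9.png

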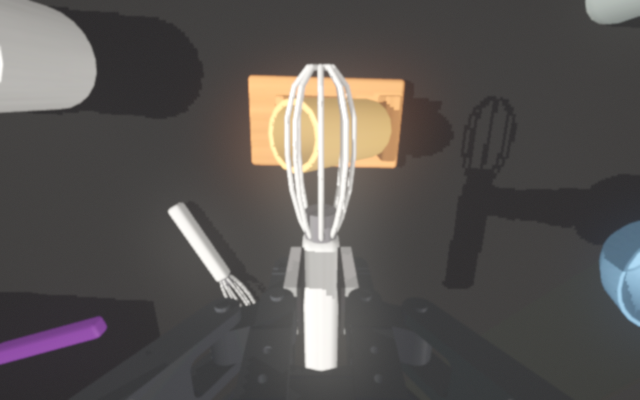

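```bash
python3 -m jog '[[1,1,-4,0,0],[1,1,-7,0,0],[1,1,-10,0,0],[1,1,-12,0,0],[1,1,-14,0,0],[1,1,-16,0,0],[1,1,-18,0,0],[1,1,-20,0,0],[1,1,-22,0,0],[1,1,-24,0,0]]'
python3 -c "
from h import *
st=get_state();np.save('pics/w10s.npy',np.r_[st['tool_pos'],st['tool_rot']]);p,d=snap('wrist','w10')"
```

```text
clock: 17.42
tool_pos: [0.4232, 0.0679, 0.1057]
tool_rot: [0.006, 1.0, -0.005, 0.006]
contact_force: [-5.0, 0.5, 10.0]
grip_width: 0.0153
```

View pics/w10.png

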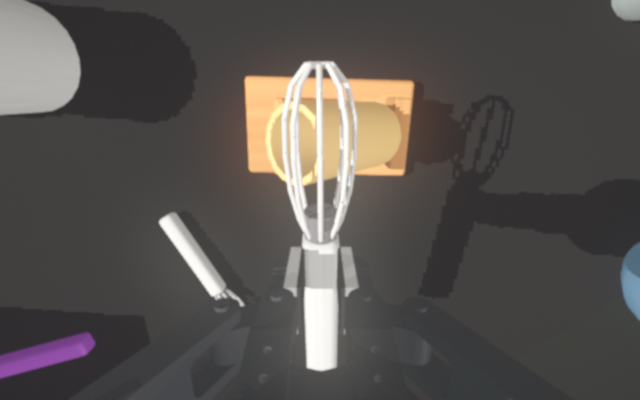

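```bash
python3 -m jog '[[0,0,-2,0,0],[0,0,-4,0,0],[0,0,-6,0,0],[0,0,-8,0,0],[0,0,-10,0,0],[0,0,-12,0,0],[0,0,-14,0,0],[0,0,-16,0,0],[0,0,-18,0,0],[0,0,-20,0,0]]'
cat > ang.py <<'E'
from h import *
import sys
def ang(f,v1=372):
    K=cal('wrist');a=np.load(f'pics/{f}.npz')
    c=cloudE(K,K['mount'],a['d'],a['p'],280,362,10,v1)
    h=c[(abs(c[:,1])<.006)&(c[:,0]<-.016)&(c[:,0]>-.1)&(c[:,2]>-.04)&(c[:,2]<.08)&(c[:,3:6].min(1)>100)]
    k=np.polyfit(h[:,0],h[:,2],1);r=h[:,2]-np.polyval(k,h[:,0]);h=h[abs(r)<.004];k=np.polyfit(h[:,0],h[:,2],1)
    print('theta',np.degrees(np.arctan(-k[0])),'top z at 0',k[1],'centre above TCP',-(k[1])-.009*np.sqrt(1+k[0]**2),len(h),'xmin',h[:,0].min())
E
python3 -c "
from ang import *
ang('w10')
st=get_state();np.save('pics/w11s.npy',np.r_[st['tool_pos'],st['tool_rot']]);p,d=snap('wrist','w11')
p,d=snap('side','s11');cv2.imwrite('pics/s11c.png',cv2.resize(p[130:250,260:420,::-1],None,fx=5,fy=5))
ang('w11')"
```

```text
clock: 18.3
tool_pos: [0.4234, 0.069, 0.0865]
tool_rot: [0.005, 1.0, -0.005, 0.006]
contact_force: [-4.1, 3.1, 7.2]
grip_width: 0.0155
theta 8.215208413016436 top z at 0 -0.02695542978997775 centre above TCP 0.01786211728201944 1627 xmin -0.07457093064760129
theta 31.857922989510005 top z at 0 -0.02570464672104736 centre above TCP 0.01510842729351556 856 xmin -0.07863714298498325
```

View pics/s11c.png

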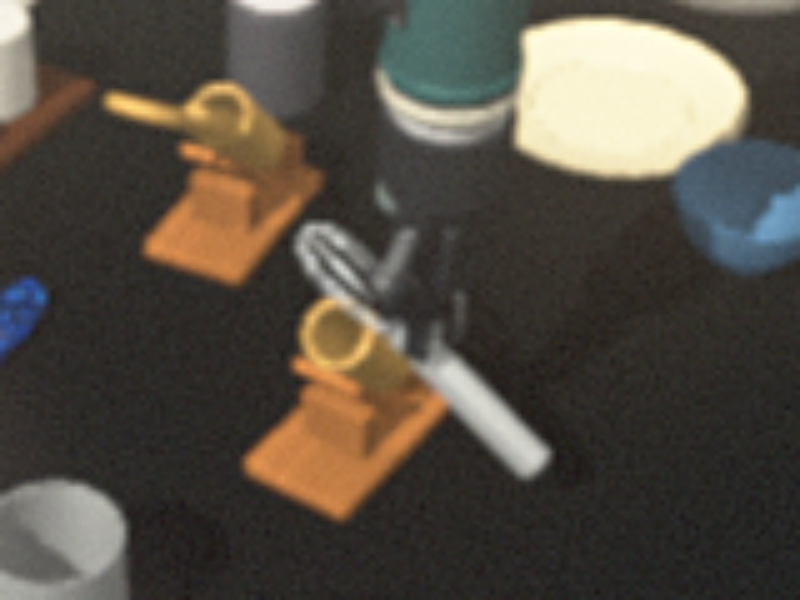

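View pics/w11.png

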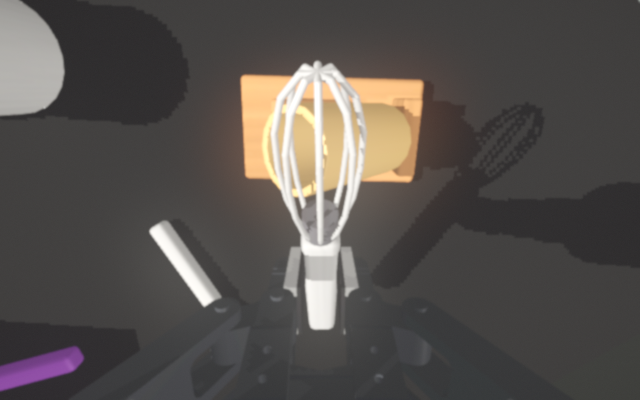

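```bash
python3 -m jog '[[0,-1,-2,0,0],[0,-1,-4,0,0],[0,-1,-6,0,0],[0,-1,-7,0,0],[0,-1,-7,0,0],[0,0,10,0,0],[-5,0,40,0,0],[-10,0,75,0,0],[-10,0,110,0,0],[-10,0,130,0,0]]'
python3 -c "
from ang import *
st=get_state();np.save('pics/w12s.npy',np.r_[st['tool_pos'],st['tool_rot']]);p,d=snap('wrist','w12')
ang('w12')"
```

```text
clock: 19.23
tool_pos: [0.4151, 0.0693, 0.2204]
tool_rot: [0.004, 1.0, -0.005, 0.009]
contact_force: [0.2, 0.2, -0.7]
grip_width: 0.0157
theta 35.10093860172165 top z at 0 -0.025109810919624425 centre above TCP 0.014109252672253162 711 xmin -0.07420524603218212
```

View pics/w12.png

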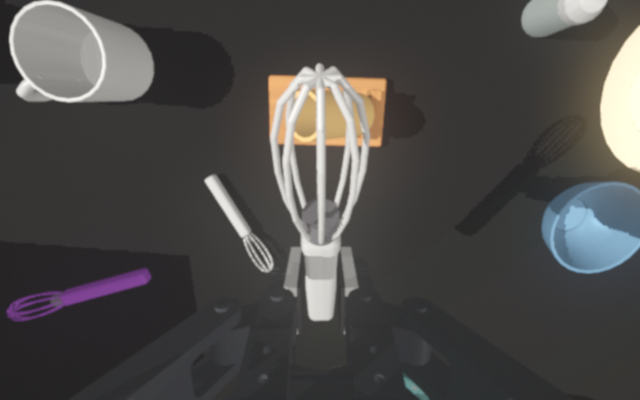

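```bash
cat > tipm.py <<'E'
from h import *
def tip(f,v1=372,save=None):
    K=cal('wrist');a=np.load(f'pics/{f}.npz');s=np.load(f'pics/{f}s.npy')
    c=cloudE(K,K['mount'],a['d'],a['p'],260,380,10,v1)
    h=c[(abs(c[:,1])<.006)&(c[:,0]<-.016)&(c[:,0]>-.1)&(c[:,2]>-.04)&(c[:,2]<.08)&(c[:,3:6].min(1)>100)]
    for _ in range(3):
        k=np.polyfit(h[:,0],h[:,2],1);h=h[abs(h[:,2]-np.polyval(k,h[:,0]))<.003]
    th=np.arctan(-k[0]);ax=np.array([np.cos(th),0,-np.sin(th)]);nz=np.array([-np.sin(th),0,-np.cos(th)]) # up normal
    p0=np.array([0,0,k[1]])-nz*.009
    # foot of axis at tool x=0:
    t=-p0[0]/ax[0];p0=p0+ax*t
    w=c[(abs(c[:,1])<.025)];r=(w[:,:3]-p0);t=r@ax;hh=r@nz
    m=(abs(hh)<.017)&(t>.02)&(t<.12)&(w[:,3:6].min(1)>90)
    tt=t[m];print('theta tool',np.degrees(th),'axis at tool z',p0[2],'tip t',np.percentile(tt,[90,99,99.7]),np.histogram(tt,8))
    Rm=R.from_quat([*s[4:7],s[3]]).as_matrix();A=Rm@ax;print('world axis',A,'elev',np.degrees(np.arcsin(A[2])),'yaw',np.degrees(np.arctan2(A[1],A[0])),'axis pt above TCP world',Rm@p0)
E
python3 -c "
from tipm import *
tip('w12')"
```

```text
theta tool 35.10093860172165 axis at tool z -0.014109252672253162 tip t [0.10443041 0.10602613 0.10625407] (array([ 834, 1209,  492,  658,  814,  917, 1499, 2544]), array([0.02001457, 0.03084662, 0.04167868, 0.05251073, 0.06334278,
       0.07417484, 0.08500689, 0.09583894, 0.106671  ]))
world axis [ 0.80725822 -0.00335151  0.5901889 ] elev 36.1704141899566 yaw -0.23787463622059946 axis pt above TCP world [-0.00026244  0.00012443  0.01410626]
```

```bash
python3 -c "
from h import *
K=cal('wrist');a=np.load('pics/w12.npz')
c=cloudE(K,K['mount'],a['d'],a['p'],312,328,60,320)
for v in range(60,322,6):
    r=c[(c[:,7]==v)&(abs(c[:,6]-320)<4)]
    if len(r): q=r[np.argmin(r[:,2])];print(v,q[:3].round(4),q[3:6])
"
```

```text
60 [ 0.1142 -0.0006  0.2226] [64. 61. 58.]
66 [ 0.0888  0.0001 -0.0721] [152. 150. 146.]
72 [ 0.0873 -0.0002 -0.0739] [183. 181. 176.]
78 [ 0.0857  0.0003 -0.0772] [209. 207. 202.]
84 [ 0.0842 -0.0004 -0.0787] [198. 196. 191.]
90 [ 0.0828  0.0001 -0.0818] [210. 208. 203.]
96 [ 0.0814 -0.0004 -0.0802] [247. 244. 240.]
102 [ 0.08   -0.0002 -0.0804] [230. 228. 223.]
108 [ 0.0785 -0.0004 -0.0804] [248. 246. 242.]
114 [ 0.0771 -0.0009 -0.0811] [249. 247. 242.]
120 [ 0.0756 -0.0002 -0.0807] [234. 232. 227.]
126 [ 0.0741  0.0001 -0.0807] [218. 216. 211.]
132 [ 0.0726  0.0001 -0.0808] [206. 203. 198.]
138 [ 0.071  -0.0004 -0.0798] [233. 231. 226.]
144 [ 0.0693  0.0001 -0.0794] [217. 215. 210.]
150 [ 0.0677 -0.0007 -0.0792] [235. 232. 228.]
156 [ 0.0658 -0.001  -0.0776] [228. 226. 221.]
162 [ 0.0643 -0.0002 -0.0783] [227. 225. 221.]
168 [ 0.0622  0.0001 -0.0765] [217. 214. 210.]
174 [ 0.0604  0.0001 -0.0761] [212. 210. 205.]
180 [ 0.0582  0.0002 -0.0744] [208. 206. 201.]
186 [ 0.0559  0.0002 -0.0728] [208. 205. 201.]
192 [ 0.0538 -0.0007 -0.072 ] [227. 224. 220.]
198 [ 0.0511 -0.0001 -0.0698]
[... 257 characters left out ...]
[ 0.0309  0.0003 -0.0528] [186. 185. 180.]
240 [ 0.025  -0.0004 -0.0458] [209. 207. 203.]
246 [ 0.0175 -0.0009 -0.0366] [209. 207. 203.]
252 [ 0.0138 -0.0005 -0.0352] [219. 217. 213.]
258 [ 0.009   0.0009 -0.032 ] [171. 170. 165.]
264 [ 0.0036  0.     -0.0282] [172. 169. 166.]
270 [-0.0021 -0.0015 -0.0243] [171. 169. 165.]
276 [-0.0083 -0.0005 -0.02  ] [172. 170. 166.]
282 [-0.0156 -0.0015 -0.0143] [217. 215. 211.]
288 [-0.0225  0.0001 -0.0098] [216. 214. 210.]
294 [-0.0304 -0.0022 -0.0042] [216. 214. 210.]
300 [-0.0396 -0.0011  0.0026] [216. 214. 210.]
306 [-0.0487  0.0008  0.0088] [215. 213. 208.]
312 [-0.0589 -0.0012  0.0159] [216. 214. 209.]
318 [-0.0703 -0.0019  0.0238] [213. 211. 207.]
```

```bash
python3 -c "
from h import *
K=cal('wrist')
for f in('w8','w9','w10','w11','w12'):
    a=np.load(f'pics/{f}.npz');c=cloudE(K,K['mount'],a['d'],a['p'],312,328,55,372)
    c=c[(c[:,2]<.03)&(c[:,3:6].min(1)>90)&(abs(c[:,1])<.004)]
    i=np.argmax(c[:,0]);h=c[(c[:,0]<-.02)];k=np.polyfit(h[:,0],h[:,2],1);ln=c[(c[:,0]>.005)]
    r=abs(c[:,2]-np.polyval(k,c[:,0]));e=c[(r<.0025)]
    print(f,'tip',c[c[:,0]>c[i,0]-.002][:,:3].mean(0).round(4),'th',np.degrees(np.arctan(-k[0])).round(1),'handle end x',np.percentile(e[:,0],99.5).round(4),e[:,0].max().round(4))
"
```

```text
w8 tip [ 0.0916 -0.0006 -0.0253] th 2.1 handle end x 0.0902 0.0923
w9 tip [ 0.0916 -0.0007 -0.0253] th 2.1 handle end x 0.0899 0.0917
w10 tip [ 0.0923 -0.0006 -0.0338] th 8.2 handle end x 0.09 0.0914
w11 tip [ 0.0894 -0.0007 -0.0669] th 31.8 handle end x 0.0826 0.0835
w12 tip [ 0.0883 -0.0005 -0.0723] th 35.1 handle end x 0.0811 0.0828
```

```bash
python3 -m jog '[[0,10,0,7,0],[10,25,0,14,0],[20,40,0,21,0],[30,60,0,28,0],[40,80,0,35,0],[50,100,0,42,0],[60,121,0,49,0],[69,121,0,56,0],[69,121,0,63,0],[69,121,0,70,0]]'
python3 -m jog '[[0,0,0,7,0],[0,0,0,14,0],[0,0,0,21,0],[0,0,-5,21,0],[0,0,-10,21,0],[0,0,-15,21,0],[0,0,-20,21,0],[0,0,-22,21,0],[0,0,-22,21,0],[0,0,-22,21,0]]'
python3 -c "
from h import *
st=get_state();np.save('pics/w13s.npy',np.r_[st['tool_pos'],st['tool_rot']]);print(st['tool_rot'].round(4),st['joint_positions'].round(3));p,d=snap('wrist','w13')
p,d=snap('side','s13');cv2.imwrite('pics/s13c.png',cv2.resize(p[110:230,250:410,::-1],None,fx=5,fy=5))"
```

```text
clock: 20.12
tool_pos: [0.4867, 0.1911, 0.2231]
tool_rot: [-0.004, 0.82, 0.572, 0.012]
contact_force: [-0.4, 0.1, -1.0]
grip_width: 0.0156
clock: 20.95
tool_pos: [0.4866, 0.1911, 0.2008]
tool_rot: [-0.006, 0.702, 0.712, 0.011]
contact_force: [0.2, 0.6, -0.8]
grip_width: 0.0155
[-0.0061  0.7023  0.7118  0.0108] [ 0.312 -0.03   1.948  0.022  1.21   0.291]
```

View pics/s13c.png

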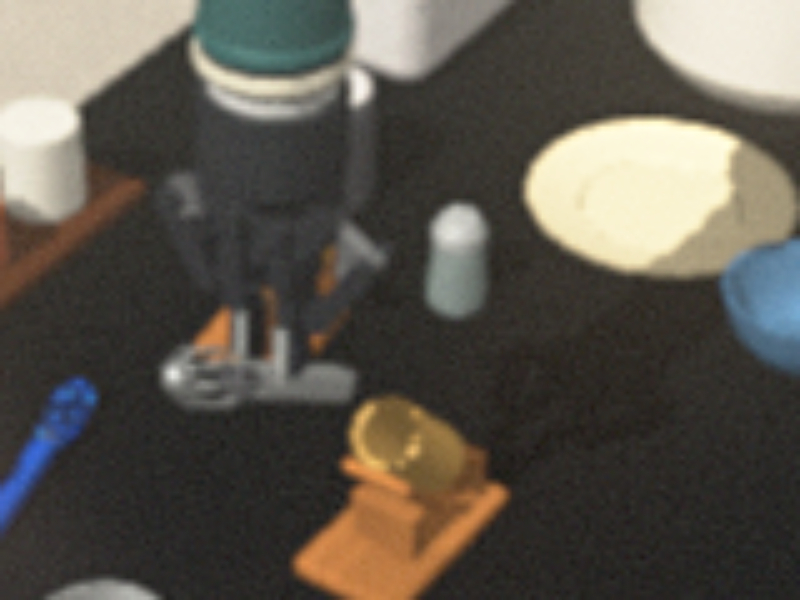

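View pics/w13.png

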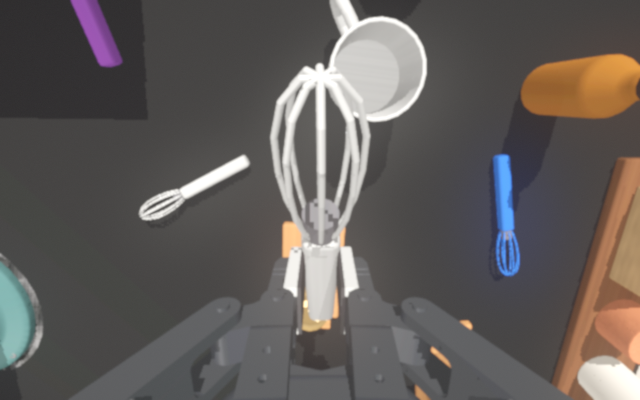

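```bash
python3 -c "
from h import *
a=np.load('pics/s13.npz');c=cloud('side',a['d'],a['p'],280,325,178,194)
c=c[(c[:,2]>.12)&(abs(c[:,0]-.48)<.03)&(c[:,1]<.26)&(abs(c[:,3]-c[:,5])<30)]
for u in range(282,324,3):
    m=abs(c[:,6]-u)<1
    if m.sum(): print(u,m.sum(),np.median(c[m,:3],0).round(4),c[m,7].min(),c[m,7].max(),np.median(c[m,3]))
"
python3 -c "
from tipm import *
tip('w13')"
```

```text
288 2 [0.4954 0.2453 0.2585] 179.0 187.0 117.0
291 3 [0.4933 0.2362 0.246 ] 182.0 187.0 126.0
294 4 [0.4829 0.2372 0.2442] 182.0 190.0 97.5
297 12 [0.4843 0.2221 0.2409] 178.0 190.0 104.0
300 11 [0.4801 0.215  0.2402] 178.0 188.0 76.0
303 8 [0.4767 0.2066 0.2313] 182.0 189.0 122.5
306 12 [0.4737 0.1972 0.233 ] 178.0 189.0 150.0
309 12 [0.467  0.1933 0.2343] 178.0 189.0 58.5
312 9 [0.4766 0.1643 0.2038] 181.0 189.0 113.0
315 7 [0.4781 0.1472 0.1901] 183.0 189.0 116.0
318 7 [0.4786 0.1309 0.1753] 183.0 189.0 113.0
theta tool 35.03666048183548 axis at tool z -0.014034054306208998 tip t [0.1044936  0.10614575 0.10639356] (array([ 944, 1192,  509,  663,  813,  908, 1461, 2553]), array([0.02000531, 0.03084117, 0.04167703, 0.0525129 , 0.06334876,
       0.07418462, 0.08502049, 0.09585635, 0.10669221]))
world axis [-0.01470517  0.80477286  0.59340071] elev 36.39870618138337 yaw 91.0468179330261 axis pt above TCP world [-9.00531237e-05 -3.35051052e-04  1.40297652e-02]
```

```bash
python3 -m jog '[[-3,-4,-6,-3,0],[-3,-8,-12,-3,0],[-3,-12,-18,-3,0],[-3,-16,-25,-3,0],[-3,-20,-32,-3,0],[-3,-24,-38,-3,0],[-3,-26,-42,-3,0],[-3,-27,-46,-3,0],[-3,-27,-46,-3,0],[-3,-27,-46,-3,0]]'
python3 -c "
from h import *
st=get_state();print(st['tool_pos'],st['tool_rot'].round(4));p,d=snap('side','s14');cv2.imwrite('pics/s14c.png',cv2.resize(p[150:230,280:380,::-1],None,fx=8,fy=7,interpolation=cv2.INTER_CUBIC))
p,d=snap('top','t14');cv2.imwrite('pics/t14c.png',cv2.resize(p[170:240,270:370,::-1],None,fx=8,fy=8))"
```

```text
clock: 21.88
tool_pos: [0.4839, 0.1641, 0.1551]
tool_rot: [-0.006, 0.721, 0.693, 0.011]
contact_force: [0.2, 0.5, -1.4]
grip_width: 0.0154
[0.48390156 0.16414641 0.15514495] [-0.0057  0.7207  0.6932  0.0112]
```

View pics/s14c.png

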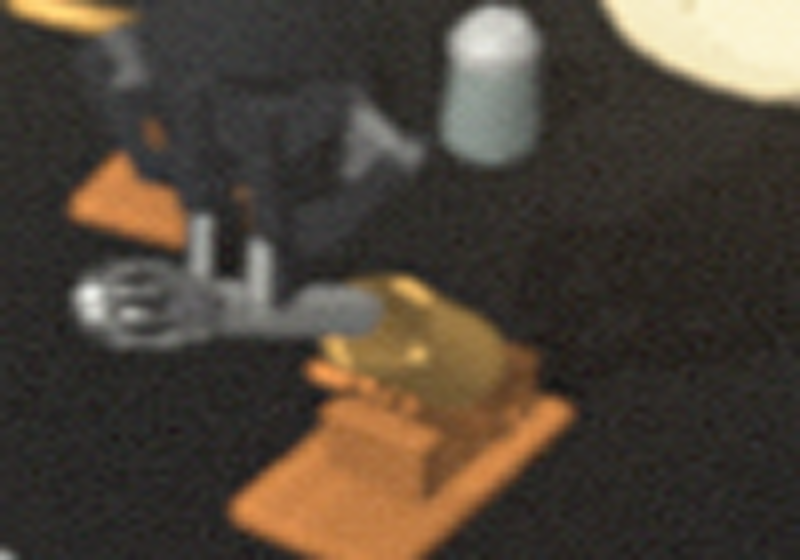

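View pics/t14c.png

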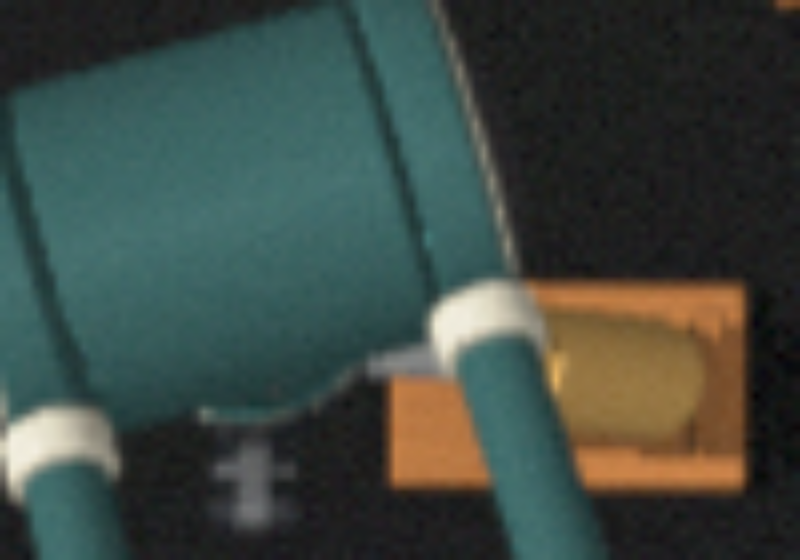

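```bash
python3 -c "
from h import *
c=cal('side');Ei=np.linalg.inv(c['extrinsics'])
def pj(X):
    q=Ei@np.r_[X,1];u=c['fx']*q[0]/q[2]+c['cx'];v=c['fy']*q[1]/q[2]+c['cy'];return np.round([(u-280)*8,(v-150)*7],0)
print('mouth',pj([.4805,.0834,.103]))
hx=np.array([np.cos(np.radians(88)),np.sin(np.radians(88)),0]);n=np.array([0,0,.669])-hx*.743;l=np.array([hx[1],-hx[0],0])
for a in range(0,360,45): print(a,pj(np.array([.4805,.0834,.103])+.020*(np.cos(np.radians(a))*l+np.sin(np.radians(a))*n)))
g=np.array([.4839,.1641,.1551+.014]);ax=.804*hx+np.array([0,0,.595])
for L in(.0895,.0925,.1):
    b=g-ax*L;print(L,'butt',b.round(4),pj(b),[pj(b+.009*(i*l+j*np.array([0,0,.804])-j*.595*hx)) for i in(-1,1) for j in (-1,1)])
a=np.load('pics/s14.npz');q=cloud('side',a['d'],a['p'],312,330,188,200)
q=q[(q[:,2]>.1)&(abs(q[:,3]-q[:,5])<30)&(q[:,1]>.05)]
for u in range(313,330,2):
    m=abs(q[:,6]-u)<1
    if m.sum(): print(u,(u-280)*8,m.sum(),np.median(q[m,:3],0).round(4),q[m,7].min(),q[m,7].max())
"
```

```text
mouth [367. 326.]
0 [322. 308.]
45 [352. 283.]
90 [391. 283.]
135 [416. 308.]
180 [413. 344.]
225 [383. 369.]
270 [344. 369.]
315 [319. 344.]
0.0895 butt [0.4814 0.0922 0.1158] [353. 314.] [array([365., 342.]), array([382., 302.]), array([324., 325.]), array([341., 286.])]
0.0925 butt [0.4813 0.0898 0.1141] [357. 314.] [array([369., 342.]), array([386., 302.]), array([328., 326.]), array([345., 286.])]
0.1 butt [0.4811 0.0837 0.1096] [366. 314.] [array([378., 342.]), array([395., 302.]), array([337., 326.]), array([354., 286.])]
313 264 10 [0.4692 0.1709 0.1882] 188.0 197.0
315 280 10 [0.4661 0.1656 0.1851] 188.0 197.0
317 296 10 [0.473  0.1445 0.163 ] 188.0 197.0
319 312 7 [0.4728 0.1344 0.1534] 191.0 197.0
321 328 7 [0.4723 0.1245 0.1464] 191.0 197.0
323 344 7 [0.4734 0.1116 0.1377] 191.0 197.0
325 360 6 [0.4713 0.104  0.1307] 192.0 197.0
327 376 2 [0.4718 0.0924 0.1255] 193.0 194.0
```

```bash
python3 -m jog '[[-2,-2,-2,0,0],[-2,-4,-4,0,0],[-2,-6,-6,0,0],[-2,-8,-8,0,0],[-2,-10,-10,0,0],[-2,-12,-12,0,0],[-2,-14,-14,0,0],[-2,-16,-16,0,0],[-2,-18,-18,0,0],[-2,-18,-18,0,0]]'
python3 -c "
from h import *
p,d=snap('side','s15');cv2.imwrite('pics/s15c.png',cv2.resize(p[150:230,280:380,::-1],None,fx=8,fy=7,interpolation=cv2.INTER_CUBIC))"
```

```text
clock: 22.82
tool_pos: [0.4819, 0.1459, 0.1371]
tool_rot: [-0.006, 0.721, 0.693, 0.011]
contact_force: [-0.7, -0.1, -1.1]
grip_width: 0.0156
```

View pics/s15c.png

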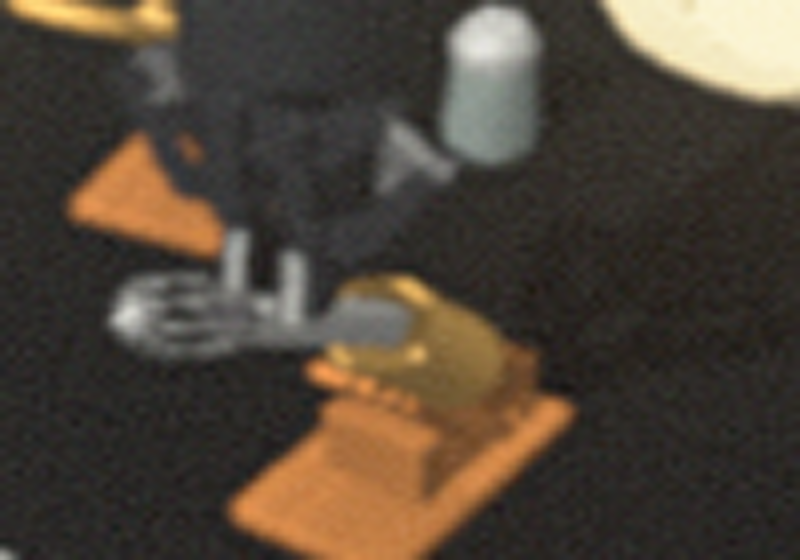

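```bash
python3 -m jog '[[0,-1,-2,0,0],[0,-3,-3,0,0],[0,-4,-5,0,0],[0,-6,-6,0,0],[0,-7,-8,0,0],[0,-9,-9,0,0],[0,-10,-11,0,0],[0,-12,-12,0,0],[0,-13,-14,0,0],[0,-14,-15,0,0]]'
python3 -c "
from h import *
p,d=snap('side','s16');cv2.imwrite('pics/s16c.png',cv2.resize(p[150:230,280:380,::-1],None,fx=8,fy=7,interpolation=cv2.INTER_CUBIC))"
```

```text
clock: 23.7
tool_pos: [0.4819, 0.1319, 0.1221]
tool_rot: [-0.006, 0.721, 0.693, 0.011]
contact_force: [-0.4, -0.5, -1.4]
grip_width: 0.0156
```

View pics/s16c.png

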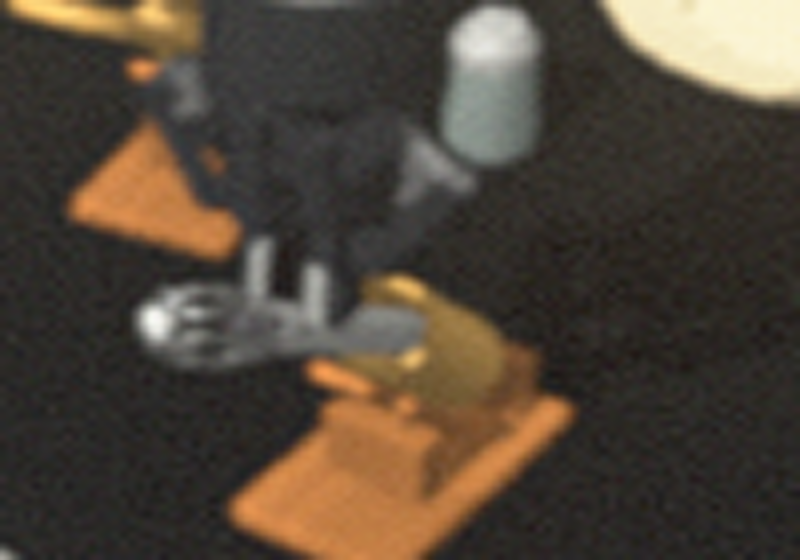

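```bash
python3 -m jog '[[0,-1,-1,0,0],[1,-2,-3,0,0],[1,-3,-4,0,0],[1,-5,-5,0,0],[1,-6,-6,0,0],[1,-7,-8,0,0],[1,-8,-9,0,0],[1,-9,-10,0,0],[1,-10,-11,0,0],[1,-11,-12,0,0]]'
python3 -c "
from h import *
p,d=snap('side','s17');cv2.imwrite('pics/s17c.png',cv2.resize(p[150:230,280:380,::-1],None,fx=8,fy=7,interpolation=cv2.INTER_CUBIC))"
```

```text
clock: 24.58
tool_pos: [0.4828, 0.1207, 0.1099]
tool_rot: [-0.006, 0.721, 0.693, 0.011]
contact_force: [-0.9, -0.6, 0.9]
grip_width: 0.0155
```

View pics/s17c.png

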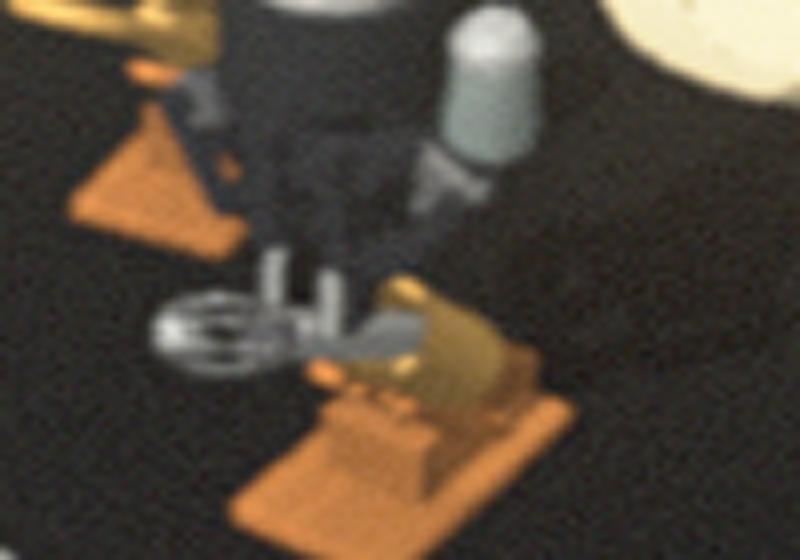

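```bash
python3 -m jog '[[0,-1,-1,0,0],[0,-1,-2,0,0],[0,-2,-2,0,0],[0,-3,-3,0,0],[0,-3,-4,0,0],[0,-4,-4,0,0],[0,-5,-5,0,0],[0,-5,-6,0,0],[0,-6,-7,0,0],[0,-7,-8,0,0]]'
```

```text
clock: 25.47
tool_pos: [0.4823, 0.114, 0.1023]
tool_rot: [-0.006, 0.721, 0.693, 0.011]
contact_force: [-5.3, 2.3, 8.6]
grip_width: 0.0151
```

```bash
python3 -m jog '[[-1,0,0,0,0],[-2,-1,-1,0,0],[-2,-1,-1,0,0],[-2,-2,-2,0,0],[-2,-2,-2,0,0],[-2,-3,-3,0,0],[-2,-3,-3,0,0],[-2,-4,-4,0,0],[-2,-4,-4,0,0],[-2,-4,-4,0,0]]'
python3 -c "
from h import *
st=get_state();np.save('pics/w18s.npy',np.r_[st['tool_pos'],st['tool_rot']]);p,d=snap('wrist','w18')
p,d=snap('side','s18');cv2.imwrite('pics/s18c.png',cv2.resize(p[150:230,280:380,::-1],None,fx=8,fy=7,interpolation=cv2.INTER_CUBIC))
from tipm import *
tip('w18',335)"
```

```text
clock: 26.3
tool_pos: [0.4808, 0.1103, 0.099]
tool_rot: [-0.006, 0.721, 0.693, 0.011]
contact_force: [-3.4, 0.2, 7.3]
grip_width: 0.0154
theta tool 28.90100221356621 axis at tool z -0.013356717054160028 tip t [0.10476346 0.10593854 0.1061649 ] (array([ 728, 1189,  502,  560,  528,  452,  741, 2079]), array([0.02001528, 0.03084508, 0.04167488, 0.05250468, 0.06333447,
       0.07416427, 0.08499407, 0.09582387, 0.10665367]))
world axis [0.03090738 0.86238341 0.50531138] elev 30.35202452680619 yaw 87.94742686270637 axis pt above TCP world [-0.00010345 -0.00033455  0.01335213]
```

View pics/s18c.png

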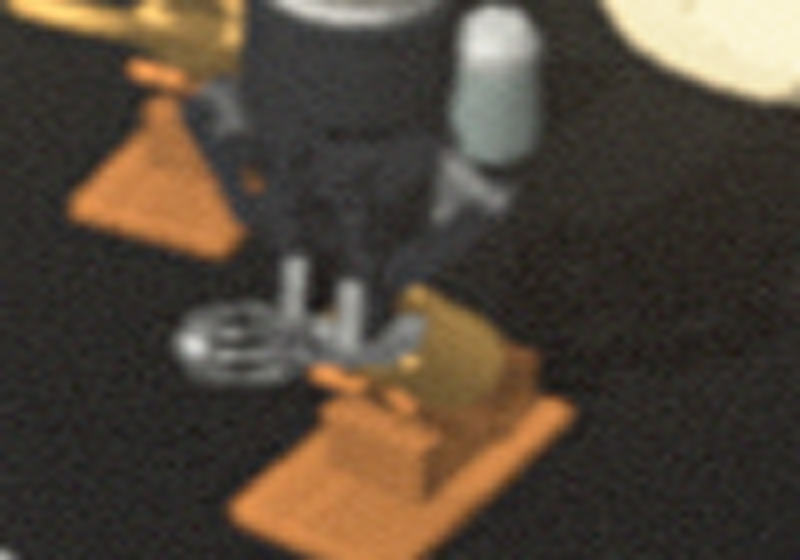

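View pics/w18.png

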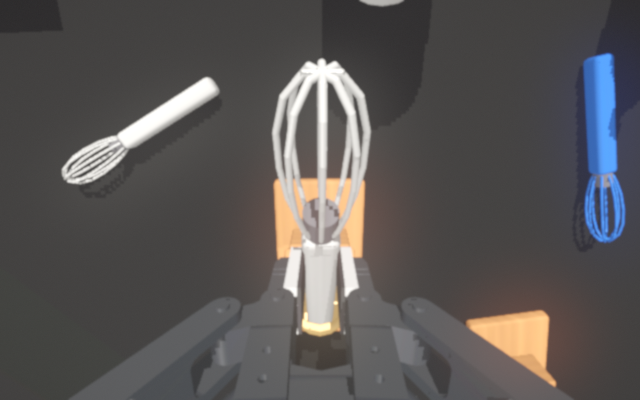

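```bash
python3 -c "
from h import *
K=cal('wrist')
for f in('w13','w18'):
    a=np.load(f'pics/{f}.npz');c=cloudE(K,K['mount'],a['d'],a['p'],312,328,55,372)
    c=c[(abs(c[:,3]-c[:,5])<25)&(c[:,3:6].min(1)>120)&(abs(c[:,1])<.004)]
    h=c[(c[:,0]<.008)&(c[:,2]<.03)&(c[:,7]<316)&(c[:,7]>250)]
    k=np.polyfit(h[:,0],h[:,2],1);print(f,np.degrees(np.arctan(-k[0])),k,h[:,0].min(),h[:,0].max())
    t=c[(c[:,2]<.0)&(c[:,0]>.08)];print('tip',t[t[:,0]>t[:,0].max()-.002][:,:3].mean(0))
a=np.load('pics/w18.npz');c=cloudE(K,K['mount'],a['d'],a['p'],312,328,240,345)
for v in range(250,345,8):
    r=c[(c[:,7]==v)&(abs(c[:,6]-320)<3)];print(v,np.median(r[:,:6],0).round(4))
"
```

```text
w13 35.040039049169 [-0.70124948 -0.02506328] -0.06581614858041485 0.007862203209275234
tip [ 0.08840812 -0.00013657 -0.07222381]
w18 33.35233893904392 [-0.65818565 -0.02527477] -0.06077400465497079 0.007986986524123663
tip [ 0.08995245  0.00012334 -0.06941505]
250 [ 1.46e-02 -1.00e-04 -3.47e-02  2.07e+02  2.02e+02  1.98e+02]
258 [ 8.30e-03 -1.00e-04 -3.07e-02  2.22e+02  2.18e+02  2.13e+02]
266 [ 1.40e-03 -1.00e-04 -2.63e-02  2.21e+02  2.18e+02  2.13e+02]
274 [-6.30e-03 -1.00e-04 -2.11e-02  2.21e+02  2.17e+02  2.13e+02]
282 [-1.46e-02 -1.00e-04 -1.57e-02  2.20e+02  2.17e+02  2.12e+02]
290 [-2.37e-02 -1.00e-04 -9.90e-03  2.19e+02  2.16e+02  2.12e+02]
298 [-3.41e-02 -2.00e-04 -2.80e-03  2.20e+02  2.16e+02  2.12e+02]
306 [-4.55e-02 -2.00e-04  4.70e-03  2.17e+02  2.15e+02  2.10e+02]
314 [-5.82e-02 -2.00e-04  1.29e-02  2.17e+02  2.14e+02  2.09e+02]
322 [-7.28e-02 -2.00e-04  2.27e-02  2.18e+02  2.13e+02  2.06e+02]
330 [-4.33e-02 -1.00e-04 -1.91e-02  2.55e+02  2.55e+02  1.99e+02]
338 [-1.525e-01 -4.000e-04  9.480e-02  8.000e+01  7.200e+01  6.500e+01]
```

```bash
python3 -m jog '[[-1,-1,0,0,0],[-1,-1,0,0,0],[-1,-2,0,0,0],[-1,-2,0,0,0],[-1,-3,-1,0,0],[-1,-3,-1,0,0],[-1,-3,-1,0,0],[-1,-4,-1,0,0],[-1,-4,-1,0,0],[-1,-4,-1,0,0]]'
```

```text
clock: 27.23
tool_pos: [0.4797, 0.1061, 0.0978]
tool_rot: [-0.006, 0.721, 0.693, 0.011]
contact_force: [1.0, -0.4, -0.0]
grip_width: 0.0159
```

```bash
python3 -m jog '[[0,-1,0,0,0],[0,-1,-1,0,0],[0,-1,-1,0,0],[0,-2,-1,0,0],[0,-2,-1,0,0],[0,-2,-2,0,0],[0,-2,-2,0,0],[0,-3,-2,0,0],[0,-3,-2,0,0],[0,-3,-2,0,0]]'
python3 -c "
from h import *
st=get_state();np.save('pics/w19s.npy',np.r_[st['tool_pos'],st['tool_rot']]);p,d=snap('wrist','w19')
p,d=snap('side','s19');cv2.imwrite('pics/s19c.png',cv2.resize(p[150:230,280:380,::-1],None,fx=8,fy=7,interpolation=cv2.INTER_CUBIC))"
```

```text
clock: 28.07
tool_pos: [0.4798, 0.1033, 0.0959]
tool_rot: [-0.006, 0.721, 0.693, 0.012]
contact_force: [0.6, 1.7, 2.7]
grip_width: 0.0154
```

View pics/s19c.png

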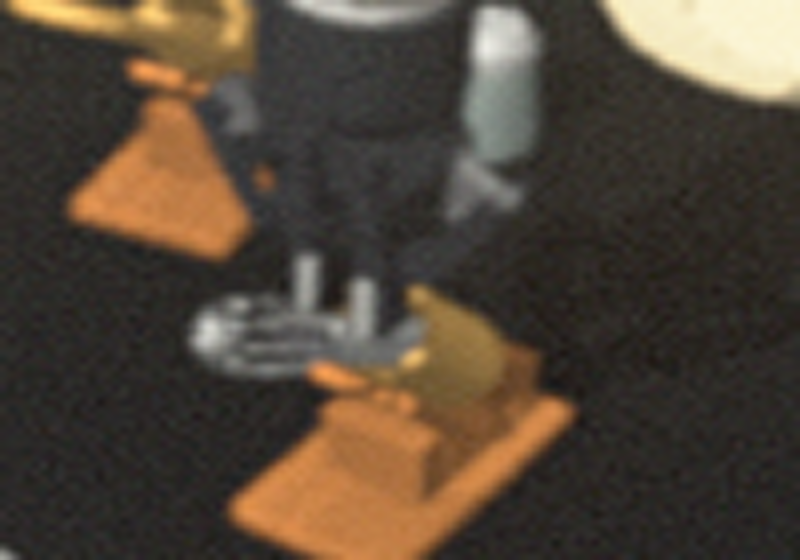

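View pics/w19.png

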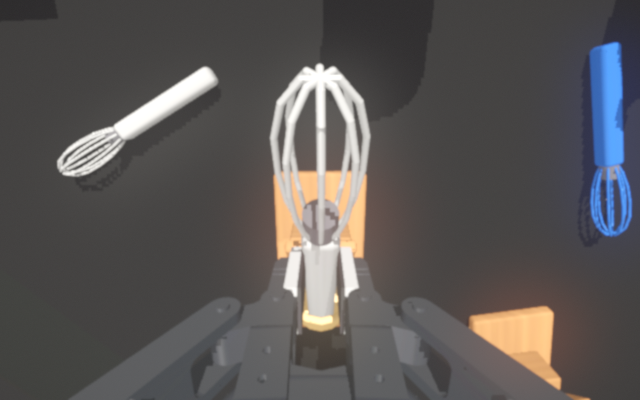

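```bash
python3 -c "
from h import *
K=cal('wrist')
for f in('w18','w19'):
    s=np.load(f'pics/{f}s.npy');Rm=R.from_quat([*s[4:7],s[3]]).as_matrix()
    a=np.load(f'pics/{f}.npz');c=cloudE(K,K['mount'],a['d'],a['p'],312,328,55,372)
    c=c[(abs(c[:,3]-c[:,5])<25)&(c[:,3:6].min(1)>120)&(abs(c[:,1])<.004)]
    h=c[(c[:,0]<.008)&(c[:,2]<.03)&(c[:,7]<310)&(c[:,7]>250)]
    k=np.polyfit(h[:,0],h[:,2],1);th=np.arctan(-k[0])
    t=c[(c[:,2]<.0)&(c[:,0]>.08)];tip=t[t[:,0]>t[:,0].max()-.002][:,:3].mean(0)
    ax=np.array([np.cos(th),0,-np.sin(th)]);T=Rm@tip+s[:3];A=Rm@ax
    F=np.array([.4789,.0366,.051]);B=T-.195*A
    # axis-based: point on axis
    nz=np.array([-np.sin(th),0,-np.cos(th)]);P0=Rm@(np.array([0,0,k[1]])-.009*nz)+s[:3]
    axl=P0+A*((T-P0)@A); B2=axl-.195*A
    print(f,'th',np.degrees(th),'elev',np.degrees(np.arcsin(A[2])),'tip',T.round(4),'d tip-floor',np.linalg.norm(T-F),'butt',B.round(4),np.linalg.norm(B-F),'B2',B2.round(4),np.linalg.norm(B2-F),'s',(B2-F)@np.array([.0233,.6687,.743]))
"
```

```text
w18 th 33.34338083339035 elev 34.794260682191336 tip [0.4839 0.1984 0.1707] d tip-floor 0.20133192168812813 butt [0.4783 0.0384 0.0594] 0.00864636367076734 B2 [0.4781 0.0363 0.0624] 0.01140542633112786 s 0.008248783955058576
w19 th 35.25523740009062 elev 36.7149260149482 tip [0.4826 0.1898 0.1702] d tip-floor 0.19415766480747024 butt [0.4771 0.0336 0.0536] 0.0043715093089944914 B2 [0.4772 0.0314 0.0565] 0.007780225285978445 s 0.000611032242384449
```

```bash
python3 -m jog '[[0,-1,0,0,0],[0,-1,-1,0,0],[0,-1,-1,0,0],[0,-1,-1,0,0],[0,-2,-1,0,0],[0,-2,-1,0,0],[0,-2,-1,0,0],[0,-2,-2,0,0],[0,-2,-2,0,0],[0,-2,-2,0,0]]'
```

```text
clock: 29.0
tool_pos: [0.4806, 0.1032, 0.0956]
tool_rot: [-0.007, 0.721, 0.692, 0.013]
contact_force: [-3.0, 7.7, 9.4]
grip_width: 0.0154
```

```bash
python3 -m jog '[[0,0,0,0,0],[0,0,0,0,0],[0,0,0,0,0],[0,0,0,0,0],[0,0,0,0,0.3],[0,0,0,0,0.4],[0,0,0,0,0.5],[0,0,0,0,0.5],[0,0,0,0,0.5],[0,0,0,0,0.5]]'
python3 -c "
from h import *
st=get_state();np.save('pics/w20s.npy',np.r_[st['tool_pos'],st['tool_rot']]);p,d=snap('wrist','w20')
p,d=snap('side','s20');cv2.imwrite('pics/s20c.png',cv2.resize(p[150:230,280:380,::-1],None,fx=8,fy=7,interpolation=cv2.INTER_CUBIC))"
```

```text
clock: 29.83
tool_pos: [0.4804, 0.103, 0.0953]
tool_rot: [-0.007, 0.721, 0.692, 0.013]
contact_force: [0.8, -0.6, -0.2]
grip_width: 0.0428
```

View pics/s20c.png

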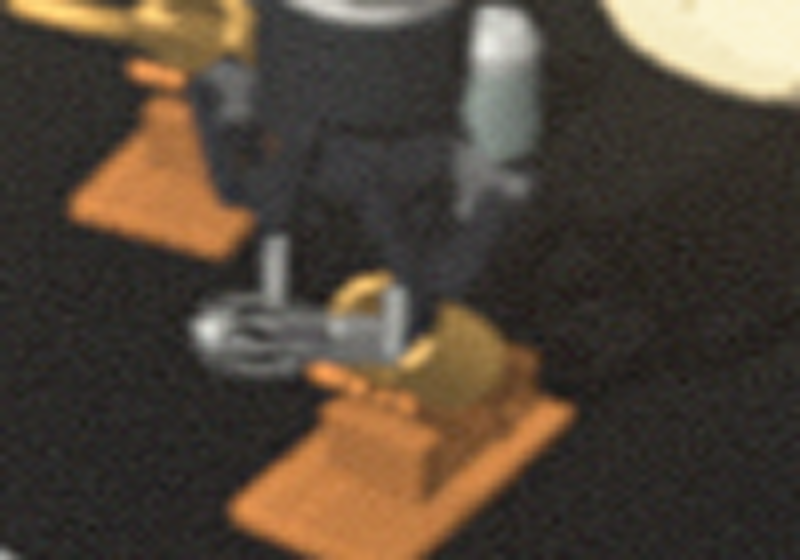

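View pics/w20.png

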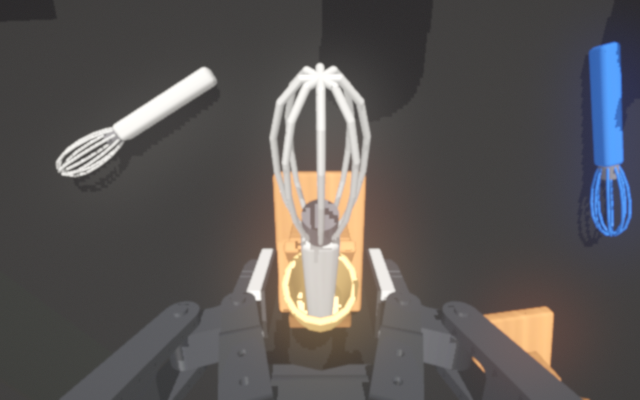

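```bash
python3 -m jog '[[0,0,0,0,0.65],[0,0,3,0,0.65],[0,0,8,0,0.65],[0,0,16,0,0.65],[0,0,30,0,0.65],[0,0,50,0,0.65],[0,0,80,0,0.65],[0,0,110,0,0.65],[0,0,140,0,0.65],[0,-20,160,0,0.65]]'
python3 -m jog '[[0,-30,0,0,0.65],[0,-60,0,0,0.65],[0,-90,0,0,0.65],[0,-120,0,0,0.65],[0,-140,0,0,0.65],[0,-150,0,0,0.65],[0,-150,0,0,0.65],[0,-150,0,0,0.65],[0,-150,0,0,0.65],[0,-150,0,0,0.65]]'
python3 -c "
from h import *
st=get_state();np.save('pics/w21s.npy',np.r_[st['tool_pos'],st['tool_rot']]);p,d=snap('wrist','w21')
snap('top','t21')
p,d=snap('side','s21');cv2.imwrite('pics/s21c.png',cv2.resize(p[150:230,280:380,::-1],None,fx=8,fy=7,interpolation=cv2.INTER_CUBIC))
print(st['contact_force'])
K=cal('wrist');s=np.load('pics/w21s.npy');E=wE(s,K)
"
```

```text
clock: 30.77
tool_pos: [0.4819, 0.0852, 0.2601]
tool_rot: [-0.006, 0.72, 0.693, 0.016]
contact_force: [0.7, 0.5, -1.0]
grip_width: 0.0559
clock: 31.6
tool_pos: [0.4819, -0.0636, 0.2602]
tool_rot: [-0.006, 0.72, 0.694, 0.016]
contact_force: [-1.1, 0.4, 0.6]
grip_width: 0.0552
[-1.08069621  0.43547218  0.61564955]
```

View pics/s21.png

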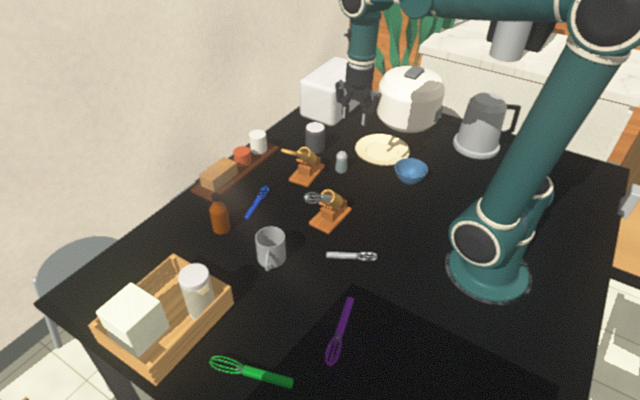

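View pics/w21.png

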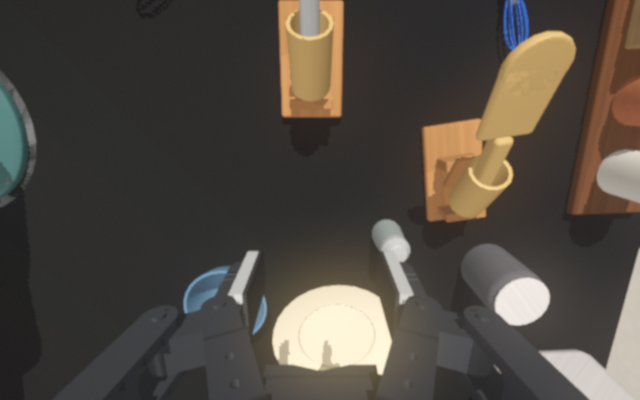

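View pics/t21.png

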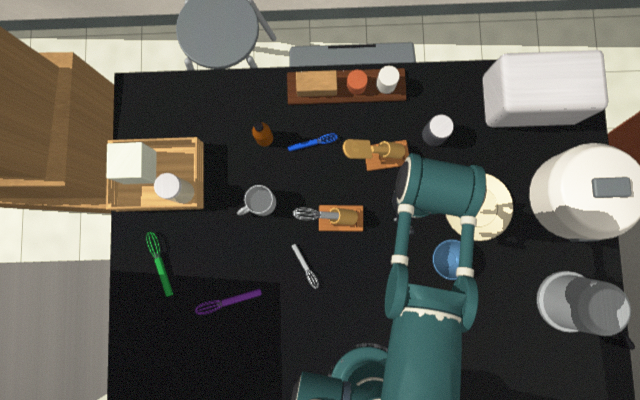

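```bash
python3 -c "
from h import *
F=np.array([.4789,.0366,.051])
for n,f,box in(('top','t21',(288,322,203,224)),('side','s21',(300,325,190,206))):
    a=np.load(f'pics/{f}.npz');c=cloud(n,a['d'],a['p'],*box)
    c=c[(c[:,2]>.11)&(abs(c[:,3]-c[:,5])<35)&(abs(c[:,0]-.482)<.025)]
    d=np.linalg.norm(c[:,:3]-F,axis=1);i=np.argsort(-d)[:4];print(n,len(c),d[i].round(4),c[i,:3].round(3).tolist())
o=np.load('pics/top0.npz')['p'].astype(int);m=abs(np.load('pics/t21.npz')['p'].astype(int)-o).sum(2)>90
m=cv2.morphologyEx(m.astype(np.uint8),cv2.MORPH_OPEN,np.ones((3,3)));n,l,s,_=cv2.connectedComponentsWithStats(m);print(s[1:].tolist())
print(get_state()['clock'])
"
```

```text
top 184 [0.1973 0.1971 0.1958 0.1955] [[0.486, 0.19, 0.175], [0.489, 0.19, 0.175], [0.489, 0.187, 0.176], [0.483, 0.184, 0.179]]
side 131 [0.1949 0.1946 0.1944 0.1939] [[0.482, 0.186, 0.176], [0.48, 0.184, 0.178], [0.486, 0.185, 0.176], [0.484, 0.188, 0.172]]
[[385, 154, 102, 218, 11437], [483, 203, 31, 27, 312], [535, 205, 84, 33, 1890], [299, 207, 7, 3, 21], [299, 208, 13, 13, 71], [297, 211, 3, 3, 9], [316, 212, 4, 4, 15], [331, 213, 4, 4, 15], [394, 218, 3, 3, 9], [481, 231, 21, 7, 96], [577, 238, 3, 3, 9], [459, 253, 4, 13, 47], [456, 254, 18, 24, 233], [565, 279, 60, 56, 2439], [629, 323, 11, 15, 113], [327, 328, 58, 66, 1454], [562, 328, 12, 4, 42], [439, 363, 89, 37, 1186], [295, 379, 33, 21, 391], [346, 381, 37, 19, 373], [363, 382, 5, 3, 15], [635, 390, 5, 10, 44], [432, 394, 5, 6, 24], [340, 398, 3, 2, 6], [390, 398, 3, 2, 6]]
31.75
```

```bash
python3 -c "
from bench import *
print(sign_off())"
```

```text
the job is handed in; nothing more can be done
None
```

The whisk is back in its tube handle-down, standing on the bottom with the wire head out. I handed the job in at about 32 s of the 51 s allowed.

**How it went:**
- I pulled the whisk out, laid it flat on the free ledge and regrasped it the other way round.
- I then tilted it head-up in the fingers by pressing the wire head gently on the tube's top rim, at about 10 N.
- I lowered the handle in until it stopped on the tube's bottom, with about 12 N along the tube. I let that force drop before opening the fingers.

**Last checks:**
- **Whisk position:** the tip measured 0.194–0.197 m from the tube's bottom in two views, against a whisk length of 0.195 m, so the butt is on the bottom. Before release the butt measured about 4–8 mm from the centre of the bottom, within the 14 mm allowed.
- **Release:** the whisk did not visibly move when the fingers opened. The arm is clear of everything.
- **Other things on the ledge:** comparing the top view before and after shows changes at the whisk, the arm and its shadows. The arm hid part of the plate and bowl in that view, and they looked unmoved in the side view.

**What failed or disagreed:**
- My first regrasp closed on nothing, probably because the fingers were too high or not yet fully shut. The second one held.
- The whisk seemed to shift about 6 mm along the fingers while I tilted it.
- The two cameras' estimates of its position in the fingers differed by about 5 mm, so I used the contact force to confirm it had reached the bottom.

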